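Right the toppled sample bottles and shut them in the sample cabinet

ROBOT

A 6-joint arm with a two-finger parallel gripper is mounted at the origin on the work surface. World frame = base frame: x ahead of the robot, y to its left, z up, the work surface at z = 0. Lengths are in m, angles in degrees, forces in N, time in s.
With the tool pointing down it reaches from about 0.4 to 0.825 m from the base axis. Payload 7 kg.
Tool frame: the origin (TCP) lies midway between the tips of the shut fingers; the grasp point (between the pads) lies 19 mm behind it; z points along the fingers, y is the line along which they close (so a half turn about z gives the same grasp; the last joint's range is limited). The gripper opens to 88 mm and grips with 3 to 60 N. Pads are 19 mm wide; open, the fingers measure 130 mm over their backs; the gripper's body (78 mm by 193 mm) begins 47 mm behind the grasp point.
Start: joints at [-55.972, 20.546, 0.682, 0, -70.136, -16.507], TCP at [0.203, -0.644, 0.227] pointing down, gripper open.
Joint ranges: [-176.03, 176.03], [-82.01, 121.73], [-58.28, 71.71], [-173.87, 95.51], [-174.79, -0.11], [-173.66, 173.66]. Speed limits (degrees/s): [136.94, 136.94, 172.46, 180, 180, 180].

INTERFACE

Orientations are given as [roll, pitch, yaw] about the fixed x, y, z axes, in that order (R = Rz(yaw) Ry(pitch) Rx(roll)).
In Python, from plant import get_state, optics, order gives the robot as it stands. The module is installed in compiled form; this text tells all that it offers.
- The arm moves only by the tool send_rows, never from a script. Its argument "moves" is a list of rows, each an object with "slide": the shift along the tool's x, y, z as a fraction of full scale, a list of three; "turn": the turn about the tool's z as a fraction of full scale; "gripper": the opening, from 0 (shut) to 1 (fully open). A call has exactly 5 rows; each row is the pose to reach, as a shift and turn from the pose commanded when the call began, along the tool's axes at that moment; what a row does not reach only later rows make up. Full scale, the value 1, is 150 mm for a shift and 90 degrees for a turn. A row lasts 1/12 s, in which the tool goes at most 41.7 mm and 7.16 degrees, less where a joint would pass 70% of its speed; a pose out of reach is approached as far as the arm can. A call with a number of a shift or a turn outside -1 to 1 is refused whole. A call with a gripper value outside its range is refused whole. The fingers move at their own pace and stop on an object; "newtons" is the grip in N (left out, the last holds). Time passes only in rows, so rows that repeat a pose let the fingers close, or fill a call up. It gives the time, the measured TCP pose, the force, the opening and the grip force at its end, in the units of the state.
- get_state(): the state, without advancing time (a new reading comes with each control period).
- optics.capture(name): name is "scene" or "top" or "wrist"; returns a dict with "img" (420x560x3 uint8, red, green, blue), "intrinsics" (3x3 intrinsics, pixels), "dist" ([k1, k2, p1, p2, k3] as OpenCV has them; the pictures are not rectified), "origin" and "attitude" of the camera in the world. Camera axes: x right, y down, z forward; pixel columns grow to the right and rows downward; lengths in m; the calibration is good to about 2 mm. A picture is of the moment at which its call begins. There is no depth.
- order.close_job(): hands the job in; it is judged then, once.
Trained networks look in the newest picture that a camera, given by its name, has taken for a name from the list of things; names that differ only in an ending like _2 or _b are one class to them, and where a whole thing is asked for, a point or a joint stands for the part that bears it (a point fixed in the world has none). Each returns a list of dicts, best first, with "p" (0 to 1); they miss things now and then, are a little off and sometimes report something else, mostly with a low value. They report only what shows in the picture. A call takes as long as a camera call. They do not tell look-alikes from the thing itself.
- optics.look_for(camera, name): "location" ([x, y, z] in m, in world coordinates, good to about 4 mm: the middle of the surface that is visible of it).
The state is a dict: "time_s": time; "joints": joint angles; "qd": joint speeds; "joint_torque": joint torques, N m; "tcp_pos": TCP position; "eef_rot": TCP orientation; "contact_force": force on the tool from outside, world axes, zero at the start; "moment": the same for the moment, N m; "gripper_width": finger opening in m; "gripper_force": force on a finger pad.
Only numpy, scipy, OpenCV 4.12 (cv2) and the standard library are available. Lean on these libraries where they do the work, as an engineer would, in place of code of your own. Each camera call takes 0.05 s, during which the arm holds its last target. There are 200 camera calls.

TASK

Two amber sample bottles with blue caps have toppled over on the bench. Stand both upright on the sliding tray of the beige sample cabinet, beside the bottle already standing there, setting them down rather than dropping them; then push the tray fully home with all three bottles still standing on it. Leave everything else on the bench where it is.

Things in the scene. Friction and masses are not known exactly. Their poses are not given: they have to be found in the camera images.
- bottle_a: square amber sample bottle, 0.15 to 0.3 kg, 100 mm tall: body 40 x 40 x 74 mm, short shoulder, round blue cap 34 mm wide and 18 high; centre of mass about 45 mm from the base. Origin at the centre of its base, z axis from base to cap. At first it lies toppled on a flat side on the bench, cap pointing roughly towards the robot (up to 55 degrees either way)
- bottle_b: square amber sample bottle, 0.15 to 0.3 kg, 100 mm tall: body 40 x 40 x 74 mm, short shoulder, round blue cap 34 mm wide and 18 high; centre of mass about 45 mm from the base. Origin at the centre of its base, z axis from base to cap. At first it lies toppled on a flat side on the bench, cap pointing roughly towards the robot (up to 55 degrees either way)
- bottle_c: square amber sample bottle, 0.15 to 0.3 kg, 100 mm tall: body 40 x 40 x 74 mm, short shoulder, round blue cap 34 mm wide and 18 high; centre of mass about 45 mm from the base. Origin at the centre of its base, z axis from base to cap. Stands on the tray from the start, anywhere along its width; must stay standing as the tray goes in
- cabinet: beige sample cabinet fixed to the bench, 240 deep (x) x 290 wide (y) x 155 mm high, open at the front; origin at the centre of its underside, x axis from its front to its back, so the front opening is its face at x = -120 mm. The opening is 260 mm wide and 143 mm high. The tray slides out along its -x
- tray (a joint): how far the tray is pulled out, in m: 0 fully home (front panel flush with the cabinet's front), 0.17 at most; starts 0.125 to 0.155. It slides freely with about 2 N of friction and stays where it is left; it has a stop at 0
- tray_front (a point): centre of the outer face of the tray's white front panel, moves with it; axes as the cabinet's (x into the cabinet, y along the panel). Panel 258 wide, 12 thick, from 6 to 52 mm above the bench. The tray floor, 12 mm above the bench and 250 wide, reaches from 12 to 179 mm behind the outer face; side and rear lips 12 mm high
- beaker: bystander: glass beaker, 66 mm diameter, 85 mm high, standing; origin at the centre of its base
- wash_bottle: bystander: white wash bottle with red cap and bent red spout, 68 mm diameter, 183 mm high, standing; spout reaches 53 mm from the axis; origin at the centre of its base
- tube_rack: bystander: ivory tube rack with blue-capped tubes, 90 (x) x 200 (y) x 110 mm high, 1.2 kg; origin at the centre of its base
- spare_cap: bystander: loose blue screw cap, 34 mm diameter, 14 mm high, lying mouth up; origin at the centre of its underside
- dish: bystander: flat covered dish, 60 mm diameter, 14 mm high; origin at the centre of its underside
- pot: bystander: small white pot with a green lid between the toppled bottles, 36 mm diameter, 40 mm high, standing; origin at the centre of its base
Things that resemble listed ones, but are neither listed nor needed, are in the scene too. Leave any yellow look-alike of the bottle_a alone.

How it is judged (in metres and radians):
On the way:
1. both toppled bottles stand upright on the tray beside the third, let go, while the tray is still out by more than 6 cm (angle between each of bottle_a, bottle_b, bottle_c's own z axis and vertical below 0.1 rad and x of bottle_a in the frame of tray_front between 0.026 and 0.165 m and y of bottle_a in the frame of tray_front between -0.11 and 0.11 m and height (world z) of bottle_a between 0.006 and 0.018 m and linear speed of each of bottle_a, bottle_b below 0.03 m/s and contact force between each of bottle_a, bottle_b and the fingers below 0.1 N and x of bottle_b in the frame of tray_front between 0.026 and 0.165 m and y of bottle_b in the frame of tray_front between -0.11 and 0.11 m and height (world z) of bottle_b between 0.006 and 0.018 m and value of joint tray above 0.06 m), for 0.2 s.
At the end, for the whole second after the job is handed in: the tray is home (within 5 mm) and all three bottles stand upright (within 0.1 rad), at rest and released, on the tray floor; every bystander is upright and within 3 cm of where it began (angle between each of bottle_a, bottle_b, bottle_c's own z axis and vertical below 0.1 rad and x of bottle_a in the frame of tray_front between 0.026 and 0.165 m and y of bottle_a in the frame of tray_front between -0.11 and 0.11 m and height (world z) of bottle_a between 0.006 and 0.018 m and linear speed of each of bottle_a, bottle_b, bottle_c below 0.03 m/s and contact force between each of bottle_a, bottle_b, bottle_c and the fingers below 0.1 N and x of bottle_b in the frame of tray_front between 0.026 and 0.165 m and y of bottle_b in the frame of tray_front between -0.11 and 0.11 m and height (world z) of bottle_b between 0.006 and 0.018 m and x of bottle_c in the frame of tray_front between 0.026 and 0.165 m and y of bottle_c in the frame of tray_front between -0.11 and 0.11 m and height (world z) of bottle_c between 0.006 and 0.018 m and value of joint tray below 0.005 m and distance of each of beaker, wash_bottle, tube_rack, spare_cap, dish, pot from where it was at the start of the episode below 0.03 m and angle between each of beaker, wash_bottle, tube_rack, spare_cap, dish, pot's own z axis and vertical below 0.2 rad); the robot touches nothing.
It fails at once if the bottle already on the tray is tipped (over 0.4 rad) (angle between bottle_c's own z axis and vertical above 0.4 rad).
It fails at once if bottle_a is in free fall: dropped from more than 3 cm above its place (height (world z) of bottle_a above 0.045 m and contact force between bottle_a and anything else below 0.01 N).
It fails at once if bottle_b is in free fall: dropped from more than 3 cm above its place (height (world z) of bottle_b above 0.045 m and contact force between bottle_b and anything else below 0.01 N).
It fails at once if a bystander (beaker, wash bottle, tube rack, spare cap, dish, pot) is knocked over or pushed more than 3 cm (distance of any of beaker, wash_bottle, tube_rack, spare_cap, dish, pot from where it was at the start of the episode above 0.03 m or angle between any of beaker, wash_bottle, tube_rack, spare_cap, dish, pot's own z axis and vertical above 0.6 rad).
It also fails if it takes over 72 s, if anything falls off the work surface, if the arm or the gripper's body presses on something with over 40 N, if the wrist force passes 120 N, or if a joint passes its speed limit or range.

## Working session

There is one attempt and no reset: what is moved stays moved. The work goes in short steps, Python scripts to look and compute and a tool call to move; the robot and the scene stay as the last step left them, time stands still between calls to the robot, and variables do not carry over. Pictures are saved under pics/ and viewed, at most 10 in all, crops included, and the job is handed in when it is done.

Besides the shell and the picture viewer there is one more tool, called after ">>>" by a JSON object that holds its "op" and its "data". send_rows: Moves the arm, as the interface text tells. Shift numbers are shares of 150 mm and turn numbers shares of 90 degrees, none past 1 either way. Its arguments: {"type":"object","properties":{"moves":{"type":"array"},"newtons":{"type":"number"}},"required":["moves"]}

```bash
mkdir -p pics; cat > h.py <<'E'
from plant import get_state, optics, order
import numpy as np, cv2
from scipy.spatial.transform import Rotation as R
def att(c):
    a=np.array(c["attitude"],float)
    return a if a.shape==(3,3) else R.from_euler('xyz',a,degrees=True).as_matrix() if a.size==3 else None
def cap(n,f=None):
    c=optics.capture(n)
    if f: cv2.imwrite("pics/"+f,c["img"][:,:,::-1])
    return c
def ray(c,uv,z):
    p=cv2.undistortPoints(np.array(uv,float).reshape(-1,1,2),np.array(c["intrinsics"]),np.array(c["dist"]))[:,0]
    d=np.c_[p,np.ones(len(p))]@att(c).T; o=np.array(c["origin"])
    return o+d*((z-o[2])/d[:,2])[:,None]
def proj(c,P):
    A=att(c); q=(np.array(P,float).reshape(-1,3)-c["origin"])@A
    return cv2.projectPoints(q,np.zeros(3),np.zeros(3),np.array(c["intrinsics"]),np.array(c["dist"]))[0][:,0]
E
python3 - <<'E'
from h import *
for n in("top","scene"):
    c=cap(n,n+"0.png"); print(n,c["origin"],c["attitude"])
    for t in "bottle_a cabinet tray tray_front beaker wash_bottle tube_rack spare_cap dish pot".split():
        for d in optics.look_for(n,t): print(t,np.round(d["p"],2),np.round(d["location"],3),proj(c,d["location"]).round()[0])
s=get_state();print(s["tcp_pos"],s["eef_rot"],s["contact_force"])
E
```

```text
top [0.41694485 0.01513768 1.50984999] [-174.33107168    0.20785423  -88.6193695 ]
bottle_a 0.93 [0.531 0.304 0.039] [190. 226.]
bottle_a 0.7 [ 0.513 -0.33   0.087] [414. 236.]
bottle_a 0.68 [0.577 0.108 0.037] [259. 211.]
bottle_a 0.65 [0.385 0.339 0.038] [176. 276.]
cabinet 0.91 [ 0.643 -0.289  0.155] [406. 185.]
tray 0.67 [0.531 0.301 0.04 ] [191. 226.]
tray 0.61 [ 0.523 -0.278  0.012] [391. 234.]
beaker 0.85 [0.726 0.21  0.033] [225. 160.]
beaker 0.37 [ 0.524 -0.277  0.012] [391. 233.]
wash_bottle 0.71 [ 0.522 -0.279  0.012] [391. 234.]
wash_bottle 0.58 [0.672 0.374 0.109] [163. 172.]
tube_rack 0.74 [0.671 0.374 0.108] [163. 173.]
tube_rack 0.72 [0.771 0.024 0.074] [289. 143.]
spare_cap 0.65 [0.41  0.212 0.018] [222. 269.]
dish 0.57 [0.38  0.033 0.014] [283. 280.]
pot 0.17 [ 0.646 -0.289  0.155] [405. 184.]
scene [0.06479279 0.66774462 1.13501403] [-142.40749992    0.522517   -143.58990591]
bottle_a 0.85 [0.571 0.12  0.045] [248. 243.]
bottle_a 0.69 [ 0.508 -0.326  0.069] [366. 141.]
bottle_a 0.59 [0.382 0.35  0.04 ] [251. 361.]
bottle_a 0.56 [0.526 0.31  0.042] [211. 310.]
cabinet 0.66 [ 0.638 -0.255  0.123] [313. 122.]
tray 0.69 [ 0.527 -0.267  0.011] [347. 165.]
tray_front 0.69 [ 0.525 -0.263  0.01 ] [347. 166.]
beaker 0.87 [0.715 0.204 0.062] [180. 233.]
wash_bottle 0.75 [0.663 0.395 0.1  ] [135. 293.]
tube_rack 0.97 [0.764 0.035 0.07 ] [210. 180.]
spare_cap 0.53 [0.409 0.214 0.017] [279. 312.]
spare_cap 0.48 [0.386 0.033 0.017] [331. 263.]
dish 0.76 [0.383 0.035 0.017] [331. 264.]
pot 0.58 [0.618 0.216 0.042] [208. 261.]
[ 0.20321507 -0.64367404  0.22654224] [ 1.79999570e+02  9.35488125e-04 -1.62477992e+02] [ 0.06794855 -0.89972888  0.48832767]
```

View pics/top0.png

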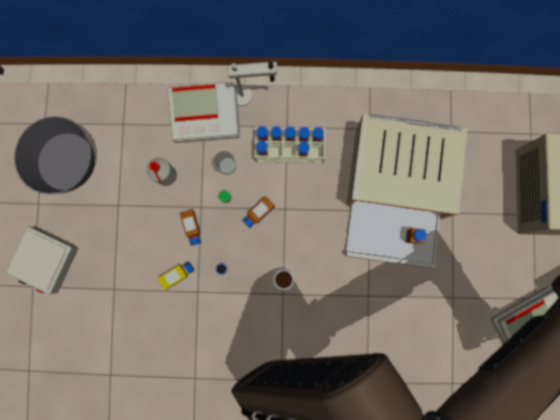

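```bash
python3 - <<'E'
import cv2,numpy as np
a=cv2.imread("pics/top0.png");b=cv2.imread("pics/scene0.png")
A=cv2.resize(a[190:300,130:330],None,fx=4,fy=4,interpolation=cv2.INTER_CUBIC)[:,:800]
cv2.imwrite("pics/cropA.png",A)
A=cv2.resize(a[160:300,330:480],None,fx=4,fy=4,interpolation=cv2.INTER_CUBIC)
cv2.imwrite("pics/cropB.png",A)
E
```

```text
(no output)
```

View pics/cropA.png

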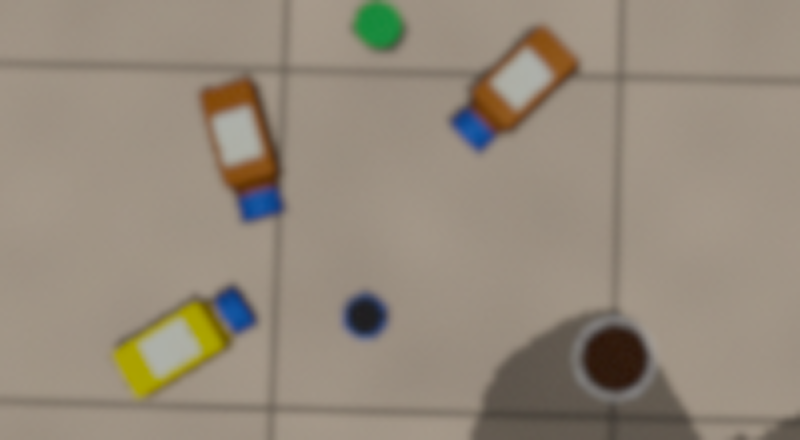

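View pics/cropB.png

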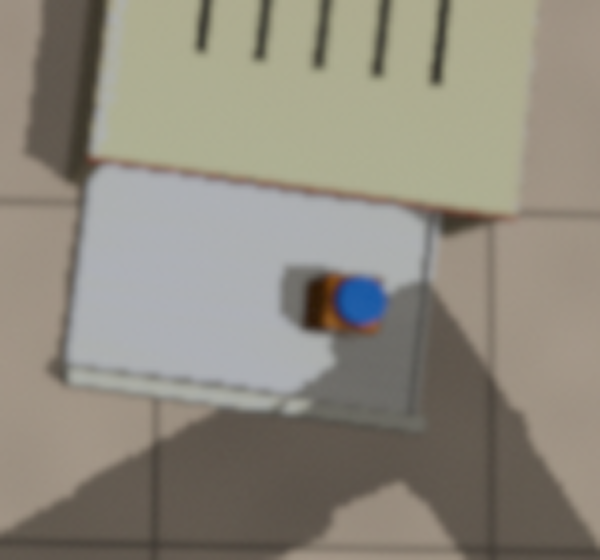

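```bash
cat > seg.py <<'E'
from h import *
def bottles(c):
    hsv=cv2.cvtColor(c["img"],cv2.COLOR_RGB2HSV)
    blue=cv2.inRange(hsv,(100,120,60),(130,255,255)); am=cv2.inRange(hsv,(3,130,60),(18,255,255))
    out=[]
    for x0,y0,x1,y1 in((175,200,210,250),(235,190,285,235)):
        m=np.zeros_like(am);m[y0:y1,x0:x1]=255
        B=np.argwhere(blue&m)[:,::-1].astype(np.float32);A=np.argwhere(am&m)[:,::-1].astype(np.float32)
        r=cv2.minAreaRect(A); b=B.mean(0)
        pb=ray(c,[b],.032)[0]; box=ray(c,cv2.boxPoints(r),.035)
        cen=box.mean(0); d=pb-cen
        e=[box[1]-box[0],box[2]-box[1]]; 
        L=max(e,key=lambda v:np.linalg.norm(v)); S=min(e,key=lambda v:np.linalg.norm(v))
        if L@d<0:L=-L
        print("cap",pb.round(4),"body",cen.round(4),"ang cap dir",np.degrees(np.arctan2(d[1],d[0])).round(1),"rect ang",np.degrees(np.arctan2(L[1],L[0])).round(1),"size",np.linalg.norm(L).round(3),np.linalg.norm(S).round(3),len(A),len(B))
E
python3 - <<'E'
from seg import *
c=cap("top"); bottles(c)
px=lambda u,v:(330+u/4,160+v/4)
print("panel front top edge (z.052) L,R",ray(c,[px(67,385),px(422,430)],.052).round(3))
print("cab front top edge",ray(c,[px(92,160),px(515,217)],.155).round(3))
print("C cap",ray(c,[px(361,301)],.112).round(3))
E
```

```text
cap [0.4878 0.291  0.032 ] body [0.5371 0.3063 0.035 ] ang cap dir -162.7 rect ang -161.3 size 0.077 0.038 178 52
cap [0.5461 0.139  0.032 ] body [0.5818 0.1043 0.035 ] ang cap dir 135.8 rect ang 134.6 size 0.076 0.039 177 48
panel front top edge (z.052) L,R [[ 0.453 -0.145  0.052]
 [ 0.427 -0.399  0.052]]
cab front top edge [[ 0.6   -0.149  0.155]
 [ 0.569 -0.433  0.155]]
C cap [[ 0.514 -0.339  0.112]]
```

View pics/scene0.png

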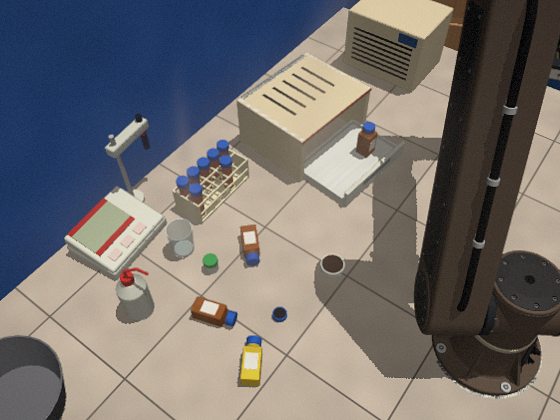

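```bash
cat > plan.py <<'E'
import numpy as np
def plan(p,W,nd=3):
    "p=(x,y,z,yaw deg); W waypoints; prints slide & turn per call, accumulating rounding"
    p=np.array(p,float)
    for w in W:
        w=np.array(w,float); y=np.radians(p[3])
        T=np.array([[np.cos(y),np.sin(y),0],[np.sin(y),-np.cos(y),0],[0,0,-1]])
        s=(T.T@(w[:3]-p[:3])/.15).round(nd); t=round(-(w[3]-p[3])/90,nd)
        p[:3]+=T@s*.15; p[3]-=t*90
        print(s.tolist(),t,"->",p.round(4), "BAD" if max(abs(s).max(),abs(t))>1 else "")
E
python3 - <<'E'
from plan import *
a=(.203215,-.643674,.226542,-162.478)
plan(a,[(.29,-.5,.2265,-175),(.38,-.35,.2265,-188),(.45,-.2,.2265,-201),(.50,-.03,.2,-214),(.544,.141,.14,-224.8)])
E
```

```text
[-0.84, 0.739, 0.0] 0.139 -> [   0.29     -0.5       0.2265 -174.988 ] 
[-0.685, 0.944, 0.0] 0.145 -> [   0.38     -0.35      0.2265 -188.038 ] 
[-0.322, 1.055, 0.0] 0.144 -> [ 4.49900e-01 -2.00100e-01  2.26500e-01 -2.00998e+02] BAD
[0.095, 1.178, 0.177] 0.144 -> [ 4.99900e-01 -3.00000e-02  2.00000e-01 -2.13958e+02] BAD
[0.393, 1.11, 0.4] 0.12 -> [ 5.44100e-01  1.41000e-01  1.40000e-01 -2.24758e+02] BAD
```

>>> {"op": "send_rows", "data": {"moves": [{"slide": [-0.17, 0.15, 0], "turn": 0.03, "gripper": 0.65}, {"slide": [-0.34, 0.3, 0], "turn": 0.06, "gripper": 0.65}, {"slide": [-0.5, 0.45, 0], "turn": 0.09, "gripper": 0.65}, {"slide": [-0.67, 0.6, 0], "turn": 0.12, "gripper": 0.65}, {"slide": [-0.84, 0.74, 0], "turn": 0.14, "gripper": 0.65}], "newtons": 6}}

```text
time_s: 1.57
tcp_pos: [0.2903, -0.4985, 0.2266]
eef_rot: [-180.0, 0.0, -175.3]
contact_force: [0.8, -0.0, 0.1]
gripper_width: 0.0605
gripper_force: 0.0
```

```bash
python3 - <<'E'
from plan import *
from plant import get_state
s=get_state();print(s["time_s"],s["tcp_pos"],s["eef_rot"],s["gripper_width"],np.round(s["joints"],1))
a=(.29,-.5,.2265,-175.1)
plan(a,[(.38,-.36,.2265,-188),(.45,-.23,.2265,-201),(.48,-.1,.2265,-211),(.51,.02,.2,-220),(.544,.141,.14,-224.8)],2)
E
```

```text
1.5667 [ 0.29025292 -0.49845293  0.22663419] [-1.79996571e+02  7.84194680e-03 -1.75252348e+02] 0.06052873196892589 [-40.4  11.3 -12.   -0.  -66.6 -44.9]
[-0.68, 0.88, 0.0] 0.14 -> [   0.3804   -0.3598    0.2265 -187.7   ] 
[-0.34, 0.92, 0.0] 0.15 -> [   0.4494   -0.2298    0.2265 -201.2   ] 
[0.12, 0.88, 0.0] 0.11 -> [ 4.803e-01 -1.003e-01  2.265e-01 -2.111e+02] 
[0.24, 0.79, 0.18] 0.1 -> [ 5.107e-01  1.980e-02  1.995e-01 -2.201e+02] 
[0.35, 0.76, 0.4] 0.05 -> [ 5.440e-01  1.408e-01  1.395e-01 -2.246e+02]
```

>>> {"op": "send_rows", "data": {"moves": [{"slide": [-0.14, 0.18, 0], "turn": 0.03, "gripper": 0.65}, {"slide": [-0.28, 0.36, 0], "turn": 0.06, "gripper": 0.65}, {"slide": [-0.42, 0.54, 0], "turn": 0.09, "gripper": 0.65}, {"slide": [-0.68, 0.88, 0], "turn": 0.14, "gripper": 0.65}, {"slide": [-0.68, 0.88, 0], "turn": 0.14, "gripper": 0.65}]}}

```text
time_s: 1.98
tcp_pos: [0.3816, -0.3571, 0.2269]
eef_rot: [180.0, 0.1, 172.1]
contact_force: [0.5, -0.3, -0.9]
gripper_width: 0.0572
gripper_force: 0.0
```

>>> {"op": "send_rows", "data": {"moves": [{"slide": [-0.08, 0.2, 0], "turn": 0.04, "gripper": 0.65}, {"slide": [-0.16, 0.4, 0], "turn": 0.08, "gripper": 0.65}, {"slide": [-0.24, 0.6, 0], "turn": 0.12, "gripper": 0.65}, {"slide": [-0.34, 0.92, 0], "turn": 0.15, "gripper": 0.65}, {"slide": [-0.34, 0.92, 0], "turn": 0.15, "gripper": 0.65}]}}

```text
time_s: 2.4
tcp_pos: [0.4511, -0.2261, 0.2269]
eef_rot: [180.0, 0.1, 158.8]
contact_force: [-0.1, -0.3, -0.3]
gripper_width: 0.0572
gripper_force: 0.0
```

>>> {"op": "send_rows", "data": {"moves": [{"slide": [0.03, 0.2, 0], "turn": 0.03, "gripper": 0.65}, {"slide": [0.06, 0.4, 0], "turn": 0.06, "gripper": 0.65}, {"slide": [0.09, 0.6, 0], "turn": 0.09, "gripper": 0.65}, {"slide": [0.12, 0.88, 0], "turn": 0.11, "gripper": 0.65}, {"slide": [0.12, 0.88, 0], "turn": 0.11, "gripper": 0.65}]}}

```text
time_s: 2.82
tcp_pos: [0.4818, -0.0955, 0.227]
eef_rot: [179.9, 0.1, 149.0]
contact_force: [0.7, -0.4, 0.7]
gripper_width: 0.0569
gripper_force: 0.0
```

>>> {"op": "send_rows", "data": {"moves": [{"slide": [0.05, 0.2, 0.04], "turn": 0.03, "gripper": 0.65}, {"slide": [0.1, 0.4, 0.08], "turn": 0.06, "gripper": 0.65}, {"slide": [0.17, 0.6, 0.13], "turn": 0.09, "gripper": 0.65}, {"slide": [0.24, 0.79, 0.18], "turn": 0.1, "gripper": 0.65}, {"slide": [0.24, 0.79, 0.18], "turn": 0.1, "gripper": 0.65}]}}

```text
time_s: 3.23
tcp_pos: [0.511, 0.0235, 0.1983]
eef_rot: [-180.0, -0.0, 140.0]
contact_force: [-0.1, -1.0, -0.5]
gripper_width: 0.0566
gripper_force: 0.0
```

>>> {"op": "send_rows", "data": {"moves": [{"slide": [0.09, 0.2, 0.1], "turn": 0.02, "gripper": 0.65}, {"slide": [0.18, 0.4, 0.2], "turn": 0.04, "gripper": 0.65}, {"slide": [0.27, 0.6, 0.3], "turn": 0.05, "gripper": 0.65}, {"slide": [0.35, 0.76, 0.4], "turn": 0.05, "gripper": 0.65}, {"slide": [0.35, 0.76, 0.4], "turn": 0.05, "gripper": 0.65}]}}

```text
time_s: 3.65
tcp_pos: [0.5437, 0.144, 0.1366]
eef_rot: [-179.8, -0.1, 135.6]
contact_force: [0.8, 0.3, 0.0]
gripper_width: 0.0567
gripper_force: 0.0
```

```bash
python3 - <<'E'
from h import *
s=get_state();print(s["time_s"],s["tcp_pos"],s["eef_rot"],s["gripper_width"],np.round(s["joints"],1))
c=cap("wrist","w1.png");print(c["origin"],c["attitude"])
for d in optics.look_for("wrist","bottle_b"): print(d["p"],np.round(d["location"],4),proj(c,d["location"]).round())
print(proj(c,[[.544,.141,.037],[.5818,.1043,.04]]).round())
hsv=cv2.cvtColor(c["img"],cv2.COLOR_RGB2HSV)
for nm,lo,hi in(("blue",(100,120,60),(130,255,255)),("amber",(3,130,50),(18,255,255))):
    n,l,st,ce=cv2.connectedComponentsWithStats(cv2.inRange(hsv,lo,hi))
    for i in range(1,n):
        if st[i,4]>300: print(nm,st[i],ce[i].round(),ray(c,[ce[i]],.037).round(4))
E
```

```text
3.65 [0.54373677 0.14401719 0.13656846] [-1.79844249e+02 -5.65017423e-02  1.35567186e+02] 0.056744248842139015 [  34.8   14.5  -20.6   -0.   -55.1 -169.2]
[0.48608333 0.20115454 0.29514693] [1.62469483e+02 1.46102704e-01 4.55769696e+01]
0.59 [0.5633 0.1164 0.0376] [[271. 252.]]
0.55 [0.5288 0.2952 0.0402] [[404.  74.]]
[[276. 219.]
 [276. 274.]]
blue [ 341   18   40   49 1092] [361.  42.] [[0.4886 0.286  0.037 ]]
blue [205  20  40  44 339] [226.  43.] [[0.418  0.2127 0.037 ]]
blue [260 206  33  26 758] [276. 219.] [[0.5442 0.1419 0.037 ]]
amber [ 361   27  114   92 4516] [414.  75.] [[0.5352 0.3009 0.037 ]]
amber [  48  148   51   52 2086] [ 73. 173.] [[0.3922 0.0451 0.037 ]]
amber [ 254  230   44   68 1601] [276. 256.] [[0.5695 0.116  0.037 ]]
amber [211 354 123  11 808] [276. 359.] [[0.6535 0.0333 0.037 ]]
```

View pics/w1.png

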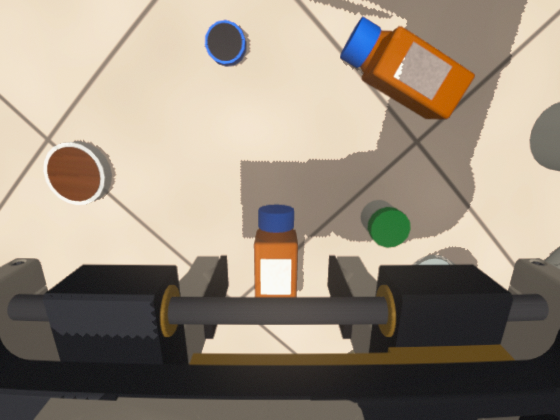

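>>> {"op": "send_rows", "data": {"moves": [{"slide": [0, 0, 0.2], "turn": 0, "gripper": 0.65}, {"slide": [0, 0, 0.4], "turn": 0, "gripper": 0.65}, {"slide": [0, 0, 0.6], "turn": 0, "gripper": 0.65}, {"slide": [0, 0, 0.75], "turn": 0, "gripper": 0.65}, {"slide": [0, 0, 0.75], "turn": 0, "gripper": 0.65}]}}

```text
time_s: 4.17
tcp_pos: [0.5412, 0.1385, 0.0237]
eef_rot: [-179.7, -0.1, 135.3]
contact_force: [-0.9, -0.6, -0.0]
gripper_width: 0.0567
gripper_force: 0.0
```

>>> {"op": "send_rows", "data": {"moves": [{"slide": [0, 0.02, 0.06], "turn": 0, "gripper": 0.65}, {"slide": [0, 0.02, 0.12], "turn": 0, "gripper": 0.65}, {"slide": [0, 0.02, 0.12], "turn": 0, "gripper": 0.65}, {"slide": [0, 0.02, 0.12], "turn": 0, "gripper": 0.3}, {"slide": [0, 0.02, 0.12], "turn": 0, "gripper": 0.3}], "newtons": 6}}

```text
time_s: 4.58
tcp_pos: [0.5464, 0.1434, 0.01]
eef_rot: [179.9, 0.0, 135.4]
contact_force: [-0.3, -0.6, -0.1]
gripper_width: 0.0486
gripper_force: 0.0
```

>>> {"op": "send_rows", "data": {"moves": [{"slide": [0, 0, 0], "turn": 0, "gripper": 0.3}, {"slide": [0, 0, 0], "turn": 0, "gripper": 0.3}, {"slide": [0, 0, 0], "turn": 0, "gripper": 0.3}, {"slide": [0, 0, 0], "turn": 0, "gripper": 0.3}, {"slide": [0, 0, 0], "turn": 0, "gripper": 0.3}]}}

```text
time_s: 5.0
tcp_pos: [0.5457, 0.1432, 0.0095]
eef_rot: [180.0, 0.0, 135.4]
contact_force: [-2.4, 0.6, 6.0]
gripper_width: 0.0341
gripper_force: 6.0
```

>>> {"op": "send_rows", "data": {"moves": [{"slide": [-0.02, 0, -0.067], "turn": 0, "gripper": 0.3}, {"slide": [-0.047, 0, -0.133], "turn": 0, "gripper": 0.3}, {"slide": [-0.08, 0, -0.195], "turn": 0, "gripper": 0.3}, {"slide": [-0.12, 0, -0.253], "turn": 0, "gripper": 0.3}, {"slide": [-0.167, 0, -0.307], "turn": 0, "gripper": 0.3}]}}

```text
time_s: 5.42
tcp_pos: [0.5643, 0.1252, 0.0565]
eef_rot: [179.9, 0.0, 135.4]
contact_force: [-0.8, -0.5, -1.4]
gripper_width: 0.034
gripper_force: 6.0
```

>>> {"op": "send_rows", "data": {"moves": [{"slide": [-0.053, 0, -0.047], "turn": 0, "gripper": 0.3}, {"slide": [-0.11, 0, -0.087], "turn": 0, "gripper": 0.3}, {"slide": [-0.173, 0, -0.12], "turn": 0, "gripper": 0.3}, {"slide": [-0.24, 0, -0.147], "turn": 0, "gripper": 0.3}, {"slide": [-0.307, 0, -0.167], "turn": 0, "gripper": 0.3}]}}

```text
time_s: 5.83
tcp_pos: [0.5975, 0.0924, 0.0809]
eef_rot: [180.0, 0.0, 135.4]
contact_force: [-0.7, 1.0, 1.5]
gripper_width: 0.034
gripper_force: 6.0
```

```bash
python3 - <<'E'
from h import *
s=get_state();print(s["time_s"],s["tcp_pos"],s["eef_rot"],s["gripper_width"],s["contact_force"],s["moment"])
c=cap("wrist","w2.png");d=cap("scene","s2.png")
cv2.imwrite("pics/w2s2.png",np.hstack([c["img"][:,80:480,::-1],cv2.resize(d["img"][180:320,140:273,::-1],(400,420))]))
E
```

```text
5.8333 [0.5974852  0.09244293 0.0809066 ] [1.79966086e+02 2.20452662e-02 1.35420028e+02] 0.033953270251239884 [-0.67704754  1.03637407  1.46038749] [-0.05197352  0.34726212 -0.05257311]
```

View pics/w2s2.png

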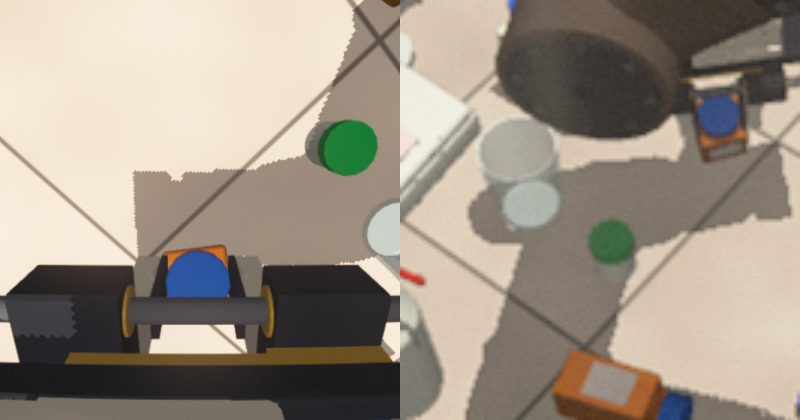

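>>> {"op": "send_rows", "data": {"moves": [{"slide": [0, 0, 0], "turn": 0, "gripper": 0.65}, {"slide": [0, 0, 0], "turn": 0, "gripper": 0.65}, {"slide": [0, 0, 0], "turn": 0, "gripper": 0.65}, {"slide": [0, 0, 0], "turn": 0, "gripper": 0.65}, {"slide": [0, 0, 0.05], "turn": 0, "gripper": 0.65}]}}

```text
time_s: 6.35
tcp_pos: [0.5973, 0.0938, 0.0736]
eef_rot: [179.9, 0.1, 135.5]
contact_force: [0.1, 0.1, 0.4]
gripper_width: 0.0563
gripper_force: 0.0
```

>>> {"op": "send_rows", "data": {"moves": [{"slide": [0, 0, 0.07], "turn": 0, "gripper": 0.65}, {"slide": [0, 0, 0.14], "turn": 0, "gripper": 0.65}, {"slide": [0, 0, 0.2], "turn": 0, "gripper": 0.65}, {"slide": [0, 0, 0.2], "turn": 0, "gripper": 0.4}, {"slide": [0, 0, 0.2], "turn": 0, "gripper": 0.35}], "newtons": 20}}

```text
time_s: 6.77
tcp_pos: [0.5958, 0.093, 0.0415]
eef_rot: [-179.9, -0.0, 135.4]
contact_force: [0.3, 0.2, 0.6]
gripper_width: 0.0485
gripper_force: 0.0
```

>>> {"op": "send_rows", "data": {"moves": [{"slide": [0, 0, 0], "turn": 0, "gripper": 0.35}, {"slide": [0, 0, 0], "turn": 0, "gripper": 0.35}, {"slide": [0, 0, 0], "turn": 0, "gripper": 0.35}, {"slide": [0, 0, 0], "turn": 0, "gripper": 0.35}, {"slide": [0, 0, 0], "turn": 0, "gripper": 0.35}]}}

```text
time_s: 7.18
tcp_pos: [0.5966, 0.0933, 0.0431]
eef_rot: [180.0, 0.0, 135.4]
contact_force: [0.7, -0.1, -0.1]
gripper_width: 0.0306
gripper_force: 0.0
```

```bash
python3 - <<'E'
from h import *
from plan import plan
s=get_state();print(s["time_s"],s["tcp_pos"],s["eef_rot"],s["gripper_width"],s["contact_force"],np.round(s["joints"],1))
th=np.radians(-6);o=np.array([.440,-.272]);X=np.array([np.cos(th),np.sin(th)]);Y=np.array([-np.sin(th),np.cos(th)])
t1=o+.072*X+.018*Y;t2=o+.072*X+.088*Y;print(t1,t2)
p=[*s["tcp_pos"][:2],s["tcp_pos"][2],s["eef_rot"][2]]
z0=p[2]
# yaw target 174; TCP on tray = z0+0.012
W=[(.575,.09,.14,140),(.55,.0,.15,150),(.535,-.09,.15,162),(.52,-.18,.15,172),(t1[0],t1[1],.15,174),(t1[0],t1[1],z0+.017,174)]
plan(p,W,2)
E
```

```text
7.1833 [0.59662551 0.0933147  0.04307462] [1.79960788e+02 1.35718018e-02 1.35421377e+02] 0.03055351479274629 [ 0.69200592 -0.09511502 -0.12431796] [  27.4   23.9  -21.     0.   -45.  -162. ]
[ 0.51348709 -0.26162466] [ 0.52080408 -0.19200812]
[0.09, -0.12, -0.65] -0.05 -> [5.744000e-01 9.000000e-02 1.406000e-01 1.399214e+02] 
[-0.26, -0.56, -0.06] -0.11 -> [5.501000e-01 6.000000e-04 1.496000e-01 1.498214e+02] 
[-0.22, -0.57, -0.0] -0.14 -> [ 5.357000e-01 -8.990000e-02  1.496000e-01  1.624214e+02] 
[-0.08, -0.6, -0.0] -0.11 -> [ 5.199000e-01 -1.793000e-01  1.496000e-01  1.723214e+02] 
[-0.03, -0.55, -0.0] -0.02 -> [ 5.134000e-01 -2.617000e-01  1.496000e-01  1.741214e+02] 
[-0.0, 0.0, 0.6] 0.0 -> [ 5.134000e-01 -2.617000e-01  5.960000e-02  1.741214e+02]
```

```bash
python3 - <<'E'
from h import *
c=cap("wrist","w3.png");d=cap("scene","s3.png")
cv2.imwrite("pics/w3s3.png",np.hstack([c["img"][:,80:480,::-1],cv2.resize(d["img"][180:320,140:273,::-1],(400,420))]))
E
```

View pics/w3s3.png

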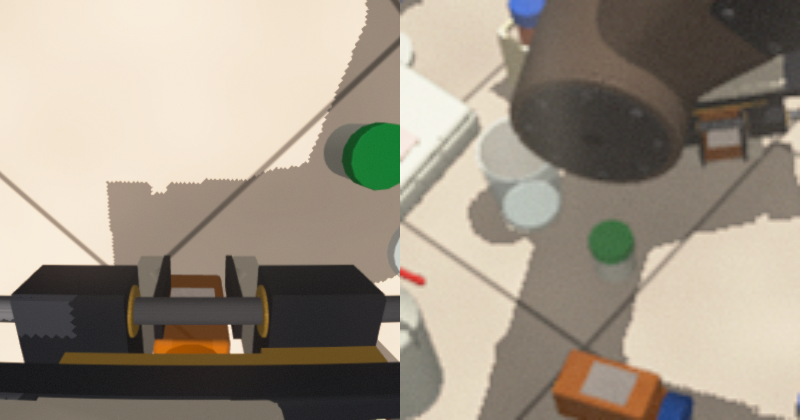

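>>> {"op": "send_rows", "data": {"moves": [{"slide": [0, 0, -0.2], "turn": 0, "gripper": 0.35}, {"slide": [0, 0, -0.4], "turn": 0, "gripper": 0.65}, {"slide": [0.1, 0, -0.6], "turn": 0, "gripper": 0.65}, {"slide": [0.3, 0, -0.8], "turn": 0, "gripper": 0.65}, {"slide": [0.3, 0, -0.8], "turn": 0, "gripper": 0.65}], "newtons": 6}}

```text
time_s: 7.7
tcp_pos: [0.5653, 0.1275, 0.1691]
eef_rot: [179.5, 0.2, 135.5]
contact_force: [0.9, -0.3, 0.4]
gripper_width: 0.052
gripper_force: 0.0
```

```bash
python3 - <<'E'
from h import *
s=get_state();print(s["time_s"],s["tcp_pos"],s["eef_rot"],np.round(s["joints"],1))
c=cap("wrist","w4.png")
cv2.imwrite("pics/w4c.png",c["img"][:,:,::-1])
for d in optics.look_for("wrist","bottle_b"): print(d["p"],np.round(d["location"],4),proj(c,d["location"]).round())
hsv=cv2.cvtColor(c["img"],cv2.COLOR_RGB2HSV)
for nm,lo,hi in(("blue",(100,120,40),(130,255,255)),("amber",(3,130,50),(18,255,255))):
    n,l,st,ce=cv2.connectedComponentsWithStats(cv2.inRange(hsv,lo,hi))
    for i in range(1,n):
        if st[i,4]>200: print(nm,st[i],ce[i].round(),ray(c,[ce[i]],.035).round(4))
E
```

```text
7.7 [0.56534615 0.12749227 0.16906385] [1.79514939e+02 1.70764542e-01 1.35495793e+02] [ 3.210e+01  1.390e+01 -1.670e+01  1.000e-01 -5.890e+01 -1.666e+02]
0.94 [0.613  0.0684 0.0612] [[268. 287.]]
0.78 [0.5313 0.2978 0.0398] [[391.  45.]]
0.19 [0.7329 0.0444 0.0062] [[322. 335.]]
blue [206   0  36  39 284] [225.  22.] [[0.4199 0.2098 0.035 ]]
blue [330   0  35  41 827] [347.  18.] [[0.4899 0.2856 0.035 ]]
blue [252 324  37  17 462] [270. 331.] [[0.6659 0.0183 0.035 ]]
amber [ 348    1  103   89 3899] [395.  48.] [[0.5363 0.301  0.035 ]]
amber [  58  117   49   50 1860] [ 82. 142.] [[0.3921 0.0414 0.035 ]]
amber [250 259  41  39 836] [271. 282.] [[0.6218 0.0633 0.035 ]]
amber [235 354  88  11 586] [275. 359.] [[ 0.6992 -0.0057  0.035 ]]
```

View pics/w4c.png

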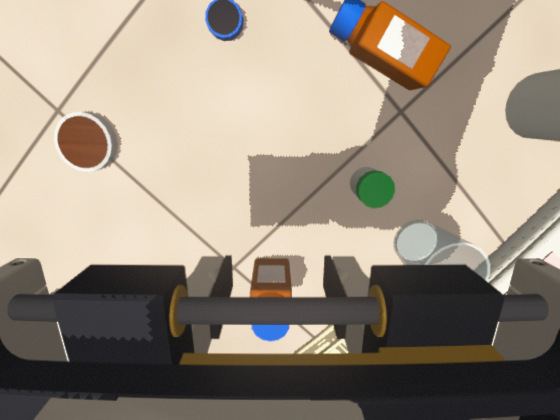

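```bash
python3 - <<'E'
from h import *
c=cap("wrist")
print(c["intrinsics"][0],c["origin"],c["attitude"])
print("blue L/R/bottom at z=.1",ray(c,[(252,331),(288,331),(270,341)],.1).round(4))
print("at z=.035",ray(c,[(252,331),(288,331),(270,341)],.035).round(4))
print("amber near edge z0/.04",ray(c,[(252,260),(291,260)],.0).round(4),ray(c,[(252,260),(291,260)],.04).round(4))
print("label pts z .04, .02",ray(c,[(258,262),(285,262),(258,283),(285,283)],.04).round(4))
for n in("scene","top"):
    d=cap(n); hsv=cv2.cvtColor(d["img"],cv2.COLOR_RGB2HSV)
    for e in optics.look_for(n,"bottle_b"): print(n,e["p"],np.round(e["location"],4),proj(d,e["location"]).round())
    for nm,lo,hi in(("blue",(100,120,40),(130,255,255)),("amber",(3,130,50),(18,255,255))):
        k,l,st,ce=cv2.connectedComponentsWithStats(cv2.inRange(hsv,lo,hi))
        for i in range(1,k):
            P=ray(d,[ce[i]],.05)[0]
            if st[i,4]>15 and .5<P[0]<.72 and -.05<P[1]<.16: print(n,nm,st[i],P.round(3))
    S={'stand':[(.64,.045,0),(.64,.045,.074),(.64,.045,.1)]}
E
```

```text
[307.96792711   0.         277.54804451] [0.5060862  0.18263771 0.32314587] [162.36127439  -0.23350659  45.51931994]
blue L/R/bottom at z=.1 [[0.6158 0.045  0.1   ]
 [0.6378 0.0673 0.1   ]
 [0.6343 0.0487 0.1   ]]
at z=.035 [[0.6478 0.0049 0.035 ]
 [0.6762 0.0337 0.035 ]
 [0.6717 0.0096 0.035 ]]
amber near edge z0/.04 [[0.5967 0.0542 0.    ]
 [0.6283 0.0863 0.    ]] [[0.5855 0.0701 0.04  ]
 [0.6131 0.0982 0.04  ]]
label pts z .04, .02 [[0.5913 0.0728 0.04  ]
 [0.6105 0.0923 0.04  ]
 [0.6081 0.0557 0.04  ]
 [0.6278 0.0756 0.04  ]]
scene 0.82 [0.3801 0.348  0.0375] [[252. 361.]]
scene 0.69 [0.5219 0.3101 0.0409] [[213. 312.]]
scene 0.67 [0.6134 0.0712 0.0617] [[247. 218.]]
scene 0.47 [ 0.4901 -0.2305  0.0073] [[351. 180.]]
scene blue [246 199   5   4  16] [0.652 0.02  0.05 ]
scene blue [244 206   8   6  25] [0.638 0.038 0.05 ]
scene amber [239 209  15   9  68] [0.626 0.055 0.05 ]
top 0.8 [0.6215 0.0568 0.0765] [[277. 194.]]
top 0.73 [ 0.5157 -0.3282  0.0858] [[414. 235.]]
top 0.52 [0.4133 0.3054 0.032 ] [[189. 267.]]
top blue [270 187  11  11 100] [0.632 0.063 0.05 ]
top amber [272 193  13  11  40] [0.613 0.052 0.05 ]
```

```bash
python3 - <<'E'
from h import *
from plan import plan
d=cap("top"); hsv=cv2.cvtColor(d["img"],cv2.COLOR_RGB2HSV)
k,l,st,ce=cv2.connectedComponentsWithStats(cv2.inRange(hsv,(100,120,40),(130,255,255)))
for i in range(1,k):
    P=ray(d,[ce[i]],.099)[0]
    if 260<ce[i][0]<290 and st[i,4]>50: print("cap",P.round(4))
    if 400<ce[i][0]<430 and st[i,4]>50: print("C",ray(d,[ce[i]],.11)[0].round(4))
for e in optics.look_for("top","tube_rack"): print(e["p"],e["location"])
s=get_state();print(s["tcp_pos"],s["eef_rot"])
plan([*s["tcp_pos"],s["eef_rot"][2]],[(.6267,.0562,.165,135.5)])
E
```

```text
cap [1.1029 0.0361 0.099 ]
cap [0.7946 0.1023 0.099 ]
cap [0.7952 0.0628 0.099 ]
cap [0.7956 0.0236 0.099 ]
cap [0.753  0.1022 0.099 ]
cap [0.6249 0.0615 0.099 ]
C [ 0.5152 -0.3377  0.11  ]
0.68 [0.7765, 0.0221, 0.0729]
[0.56424408 0.12426346 0.16160033] [-1.79896911e+02 -2.77339282e-02  1.35382140e+02]
[-0.615, -0.031, -0.023] -0.001 -> [6.266000e-01 5.620000e-02 1.651000e-01 1.354721e+02]
```

>>> {"op": "send_rows", "data": {"moves": [{"slide": [-0.15, 0, 0], "turn": 0, "gripper": 0.65}, {"slide": [-0.3, -0.01, 0], "turn": 0, "gripper": 0.65}, {"slide": [-0.45, -0.02, 0], "turn": 0, "gripper": 0.65}, {"slide": [-0.6, -0.025, 0], "turn": 0, "gripper": 0.65}, {"slide": [-0.6, -0.025, 0], "turn": 0, "gripper": 0.65}]}}

```text
time_s: 8.57
tcp_pos: [0.6277, 0.0563, 0.1615]
eef_rot: [-179.9, 0.0, 135.3]
contact_force: [0.5, 0.1, 0.4]
gripper_width: 0.057
gripper_force: 0.0
```

```bash
python3 - <<'E'
from h import *
s=get_state();print(s["tcp_pos"],s["eef_rot"])
d=cap("top"); hsv=cv2.cvtColor(d["img"],cv2.COLOR_RGB2HSV)
c=cap("wrist")
for e in optics.look_for("wrist","bottle_b"): print(e["p"],np.round(e["location"],4))
hsv=cv2.cvtColor(c["img"],cv2.COLOR_RGB2HSV)
for nm,lo,hi in(("blue",(100,120,40),(130,255,255)),("amber",(3,130,50),(18,255,255))):
    n,l,st,ce=cv2.connectedComponentsWithStats(cv2.inRange(hsv,lo,hi))
    for i in range(1,n):
        if st[i,4]>200 and st[i,1]>150: print(nm,st[i],ce[i].round(),ray(c,[ce[i]],.1).round(4))
print(proj(c,[(.626,.058,.1),(.626-.028,.058+.028,0)]).round())
s=get_state();print(s["tcp_pos"])
E
```

```text
[0.627735   0.05628671 0.16148684] [-1.79910158e+02  9.57824081e-03  1.35287843e+02]
0.87 [0.6198 0.0644 0.0921]
blue [ 259  205   42   44 1417] [279. 227.] [[0.6248 0.061  0.1   ]]
amber [256 181  47  48 806] [279. 201.] [[0.6099 0.0749 0.1   ]]
amber [377 246  24  19 242] [389. 256.] [[0.7027 0.1047 0.1   ]]
amber [299 338  35  18 353] [314. 348.] [[0.7263 0.0034 0.1   ]]
[[278. 231.]
 [278. 161.]]
[0.62553954 0.05852013 0.16178223]
```

>>> {"op": "send_rows", "data": {"moves": [{"slide": [0.02, 0, 0.2], "turn": 0, "gripper": 0.65}, {"slide": [0.02, 0, 0.4], "turn": 0, "gripper": 0.65}, {"slide": [0.02, 0, 0.58], "turn": 0, "gripper": 0.65}, {"slide": [0.02, 0, 0.745], "turn": 0, "gripper": 0.65}, {"slide": [0.02, 0, 0.745], "turn": 0, "gripper": 0.5}], "newtons": 20}}

```text
time_s: 9.13
tcp_pos: [0.6197, 0.0608, 0.0459]
eef_rot: [-179.6, -0.2, 135.4]
contact_force: [-1.4, -0.2, -0.6]
gripper_width: 0.0537
gripper_force: 0.0
```

>>> {"op": "send_rows", "data": {"moves": [{"slide": [0, 0, 0], "turn": 0, "gripper": 0.35}, {"slide": [0, 0, 0], "turn": 0, "gripper": 0.35}, {"slide": [0, 0, 0], "turn": 0, "gripper": 0.35}, {"slide": [0, 0, 0], "turn": 0, "gripper": 0.35}, {"slide": [0, 0, 0], "turn": 0, "gripper": 0.35}]}}

```text
time_s: 9.55
tcp_pos: [0.6246, 0.0616, 0.0526]
eef_rot: [179.9, 0.1, 135.4]
contact_force: [-1.5, 1.1, 3.5]
gripper_width: 0.0397
gripper_force: 19.9
```

```bash
python3 - <<'E'
from h import *
from plan import plan
s=get_state();print(s["time_s"],s["tcp_pos"],s["eef_rot"],s["gripper_width"],s["contact_force"],np.round(s["joints"],1))
th=np.radians(-6);o=np.array([.440,-.272]);X=np.array([np.cos(th),np.sin(th)]);Y=np.array([-np.sin(th),np.cos(th)])
print([(np.array(q)-o)@X for q in[(.5152,-.3377)]],[(np.array(q)-o)@Y for q in[(.5152,-.3377)]])
t1=o+.072*X+.018*Y;t2=o+.072*X+.088*Y;print(t1,t2)
p=[*s["tcp_pos"],s["eef_rot"][2]]; z0=p[2]
W=[(.60,.06,.14,138),(.57,-.02,.15,149),(.54,-.1,.15,161),(.52,-.18,.15,172),(t1[0],t1[1],.15,174),(t1[0],t1[1],z0+.03,174)]
plan(p,W,2)
E
```

```text
9.55 [0.62457322 0.06158854 0.05260393] [1.79857997e+02 6.23541923e-02 1.35436360e+02] 0.039721226117423854 [-1.45393526  1.12376499  3.47459899] [  23.4   25.   -17.4    0.   -47.3 -158. ]
[np.float64(0.08165556656837898)] [np.float64(-0.057479548087968)]
[ 0.51348709 -0.26162466] [ 0.52080408 -0.19200812]
[0.11, -0.12, -0.58] -0.03 -> [6.002000e-01 6.030000e-02 1.396000e-01 1.381364e+02] 
[-0.21, -0.53, -0.07] -0.12 -> [ 5.706000e-01 -1.990000e-02  1.501000e-01  1.489364e+02] 
[-0.1, -0.56, 0.0] -0.13 -> [ 5.401000e-01 -9.960000e-02  1.501000e-01  1.606364e+02] 
[-0.05, -0.55, 0.0] -0.13 -> [ 5.198000e-01 -1.799000e-01  1.501000e-01  1.723364e+02] 
[-0.03, -0.55, 0.0] -0.02 -> [ 5.133000e-01 -2.623000e-01  1.501000e-01  1.741364e+02] 
[-0.0, 0.0, 0.45] 0.0 -> [ 5.133000e-01 -2.623000e-01  8.260000e-02  1.741364e+02]
```

>>> {"op": "send_rows", "data": {"moves": [{"slide": [0, 0, -0.1], "turn": 0, "gripper": 0.35}, {"slide": [0.02, -0.02, -0.22], "turn": 0, "gripper": 0.35}, {"slide": [0.05, -0.05, -0.34], "turn": -0.01, "gripper": 0.35}, {"slide": [0.08, -0.08, -0.46], "turn": -0.02, "gripper": 0.35}, {"slide": [0.11, -0.12, -0.58], "turn": -0.03, "gripper": 0.35}]}}

```text
time_s: 9.97
tcp_pos: [0.599, 0.0598, 0.139]
eef_rot: [180.0, -0.0, 138.2]
contact_force: [1.0, 0.6, -3.1]
gripper_width: 0.04
gripper_force: 19.9
```

>>> {"op": "send_rows", "data": {"moves": [{"slide": [-0.04, -0.1, -0.02], "turn": -0.02, "gripper": 0.35}, {"slide": [-0.08, -0.21, -0.03], "turn": -0.04, "gripper": 0.35}, {"slide": [-0.12, -0.32, -0.05], "turn": -0.07, "gripper": 0.35}, {"slide": [-0.17, -0.43, -0.06], "turn": -0.1, "gripper": 0.35}, {"slide": [-0.21, -0.53, -0.07], "turn": -0.12, "gripper": 0.35}]}}

```text
time_s: 10.38
tcp_pos: [0.5692, -0.0212, 0.1491]
eef_rot: [180.0, 0.0, 149.1]
contact_force: [0.2, -0.6, -3.0]
gripper_width: 0.04
gripper_force: 19.9
```

>>> {"op": "send_rows", "data": {"moves": [{"slide": [-0.02, -0.11, 0], "turn": -0.03, "gripper": 0.35}, {"slide": [-0.04, -0.22, 0], "turn": -0.05, "gripper": 0.35}, {"slide": [-0.06, -0.33, 0], "turn": -0.08, "gripper": 0.35}, {"slide": [-0.08, -0.44, 0], "turn": -0.11, "gripper": 0.35}, {"slide": [-0.1, -0.56, 0], "turn": -0.13, "gripper": 0.35}]}}

```text
time_s: 10.8
tcp_pos: [0.5388, -0.1007, 0.1489]
eef_rot: [180.0, 0.0, 160.8]
contact_force: [-0.2, 0.0, -2.5]
gripper_width: 0.0404
gripper_force: 19.9
```

>>> {"op": "send_rows", "data": {"moves": [{"slide": [-0.01, -0.11, 0], "turn": -0.03, "gripper": 0.35}, {"slide": [-0.02, -0.22, 0], "turn": -0.05, "gripper": 0.35}, {"slide": [-0.03, -0.33, 0], "turn": -0.08, "gripper": 0.35}, {"slide": [-0.04, -0.44, 0], "turn": -0.11, "gripper": 0.35}, {"slide": [-0.05, -0.55, 0], "turn": -0.13, "gripper": 0.35}]}}

```text
time_s: 11.22
tcp_pos: [0.5184, -0.1811, 0.1489]
eef_rot: [180.0, 0.0, 172.4]
contact_force: [-0.1, 1.2, -3.6]
gripper_width: 0.0394
gripper_force: 19.9
```

>>> {"op": "send_rows", "data": {"moves": [{"slide": [-0.01, -0.12, 0], "turn": -0.01, "gripper": 0.35}, {"slide": [-0.02, -0.25, 0], "turn": -0.02, "gripper": 0.35}, {"slide": [-0.02, -0.37, 0], "turn": -0.02, "gripper": 0.35}, {"slide": [-0.03, -0.47, 0], "turn": -0.02, "gripper": 0.35}, {"slide": [-0.03, -0.55, 0], "turn": -0.02, "gripper": 0.35}]}}

```text
time_s: 11.63
tcp_pos: [0.5121, -0.2639, 0.1488]
eef_rot: [180.0, 0.0, 174.1]
contact_force: [0.5, -0.3, -2.1]
gripper_width: 0.04
gripper_force: 19.9
```

```bash
python3 - <<'E'
from h import *
from plan import plan
c=cap("wrist","w5.png");s=get_state();print(s["time_s"],s["tcp_pos"],s["eef_rot"],s["gripper_width"],s["gripper_force"],np.round(s["joints"],1))
hsv=cv2.cvtColor(c["img"],cv2.COLOR_RGB2HSV)
k,l,st,ce=cv2.connectedComponentsWithStats(cv2.inRange(hsv,(100,120,40),(130,255,255)))
for i in range(1,k):
    if st[i,4]>100: print(st[i],ray(c,[ce[i]],.111).round(4))
for e in optics.look_for("wrist","tray_front"): print(e["p"],np.round(e["location"],4))
th=np.radians(-6);o=np.array([.440,-.272]);X=np.array([np.cos(th),np.sin(th)]);Y=np.array([-np.sin(th),np.cos(th)])
P=np.array([o+a*X+b*Y for b in(-.129,.129) for a in(0,0.012)]);print(proj(c,np.c_[P,np.full(4,.052)]).round())
E
```

```text
11.6833 [ 0.5118343  -0.26510676  0.14867311] [-1.79978287e+02  1.02350146e-02  1.74056601e+02] 0.03988813573501582 19.917742609977722 [ -7.9  14.9 -18.2   0.  -56.9 -88. ]
[ 146  230   51   36 1471] [[ 0.5092 -0.3383  0.111 ]]
[ 245  274   67   24 1134] [[ 0.5457 -0.2673  0.111 ]]
[ 241  325   75   28 1772] [[ 0.5894 -0.2719  0.111 ]]
0.67 [ 0.4878 -0.2664  0.0108]
[[101. 135.]
 [104. 150.]
 [418. 135.]
 [416. 150.]]
```

```bash
python3 - <<'E'
from h import *
im=cv2.imread("pics/w5.png")
for c in(130,200,350,400): print(c,[int(im[r,c].mean()) for r in range(110,190,3)])
E
```

```text
130 [196, 196, 197, 196, 199, 199, 200, 194, 139, 231, 231, 228, 225, 139, 141, 142, 138, 137, 131, 113, 100, 96, 92, 92, 91, 91, 91]
200 [200, 200, 200, 201, 201, 203, 202, 198, 145, 230, 231, 228, 223, 136, 236, 239, 239, 240, 238, 239, 240, 237, 237, 237, 237, 238, 237]
350 [205, 203, 205, 204, 205, 205, 205, 204, 154, 208, 230, 229, 229, 219, 148, 238, 236, 235, 234, 236, 235, 238, 238, 236, 238, 237, 237]
400 [205, 204, 205, 205, 205, 204, 204, 205, 205, 141, 229, 229, 230, 227, 154, 203, 206, 204, 203, 203, 203, 203, 203, 203, 203, 205, 203]
```

View pics/w5.png

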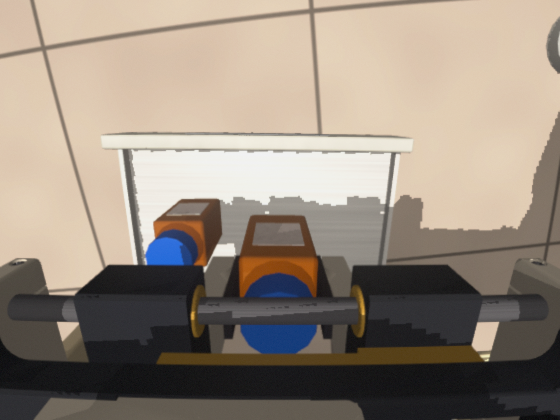

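>>> {"op": "send_rows", "data": {"moves": [{"slide": [0, 0.02, 0.12], "turn": 0, "gripper": 0.35}, {"slide": [0, 0.02, 0.24], "turn": 0, "gripper": 0.35}, {"slide": [0, 0.02, 0.36], "turn": 0, "gripper": 0.35}, {"slide": [0, 0.02, 0.46], "turn": 0, "gripper": 0.35}, {"slide": [0, 0.02, 0.53], "turn": 0, "gripper": 0.35}]}}

```text
time_s: 12.15
tcp_pos: [0.512, -0.259, 0.0676]
eef_rot: [180.0, -0.1, 174.1]
contact_force: [-0.2, 0.6, -2.1]
gripper_width: 0.0399
gripper_force: 19.9
```

>>> {"op": "send_rows", "data": {"moves": [{"slide": [0, 0, 0.01], "turn": 0, "gripper": 0.35}, {"slide": [0, 0, 0.02], "turn": 0, "gripper": 0.35}, {"slide": [0, 0, 0.03], "turn": 0, "gripper": 0.35}, {"slide": [0, 0, 0.03], "turn": 0, "gripper": 0.35}, {"slide": [0, 0, 0.03], "turn": 0, "gripper": 0.35}]}}

```text
time_s: 12.57
tcp_pos: [0.5132, -0.2598, 0.0652]
eef_rot: [-180.0, 0.1, 174.1]
contact_force: [-0.7, 0.4, -2.5]
gripper_width: 0.0395
gripper_force: 19.9
```

>>> {"op": "send_rows", "data": {"moves": [{"slide": [0, 0, 0.005], "turn": 0, "gripper": 0.35}, {"slide": [0, 0, 0.01], "turn": 0, "gripper": 0.35}, {"slide": [0, 0, 0.015], "turn": 0, "gripper": 0.35}, {"slide": [0, 0, 0.015], "turn": 0, "gripper": 0.35}, {"slide": [0, 0, 0.015], "turn": 0, "gripper": 0.35}]}}

```text
time_s: 12.98
tcp_pos: [0.5143, -0.2603, 0.0644]
eef_rot: [-179.9, 0.2, 174.2]
contact_force: [-0.5, 0.0, 9.6]
gripper_width: 0.0401
gripper_force: 20.0
```

>>> {"op": "send_rows", "data": {"moves": [{"slide": [0, 0, -0.005], "turn": 0, "gripper": 0.35}, {"slide": [0, 0, -0.005], "turn": 0, "gripper": 0.58}, {"slide": [0, 0, -0.005], "turn": 0, "gripper": 0.58}, {"slide": [0, 0, -0.005], "turn": 0, "gripper": 0.58}, {"slide": [0, 0, -0.005], "turn": 0, "gripper": 0.58}]}}

```text
time_s: 13.4
tcp_pos: [0.5125, -0.2597, 0.0628]
eef_rot: [180.0, -0.0, 174.1]
contact_force: [0.4, 0.3, -0.3]
gripper_width: 0.0506
gripper_force: 0.0
```

>>> {"op": "send_rows", "data": {"moves": [{"slide": [0, 0, -0.15], "turn": 0, "gripper": 0.58}, {"slide": [0, 0, -0.35], "turn": 0, "gripper": 0.58}, {"slide": [0, 0, -0.55], "turn": 0, "gripper": 0.58}, {"slide": [0, 0, -0.75], "turn": 0, "gripper": 0.58}, {"slide": [0, 0, -0.95], "turn": 0, "gripper": 0.58}], "newtons": 4}}

```text
time_s: 13.82
tcp_pos: [0.5123, -0.2596, 0.2067]
eef_rot: [180.0, -0.0, 174.1]
contact_force: [1.2, -0.6, -0.3]
gripper_width: 0.0509
gripper_force: 0.0
```

```bash
python3 - <<'E'
from h import *
from plan import plan
c=cap("wrist","w6.png");s=get_state();print(s["time_s"],s["tcp_pos"],s["eef_rot"],s["gripper_width"],np.round(s["joints"],1))
hsv=cv2.cvtColor(c["img"],cv2.COLOR_RGB2HSV)
k,l,st,ce=cv2.connectedComponentsWithStats(cv2.inRange(hsv,(100,120,40),(130,255,255)))
for i in range(1,k):
    if st[i,4]>100: print(st[i],ray(c,[ce[i]],.111).round(4))
for e in optics.look_for("wrist","bottle_b"): print(e["p"],np.round(e["location"],4))
# towards A: yaw -162 = 198
p=[*s["tcp_pos"],s["eef_rot"][2]]
plan(p,[(.51,-.13,.2,180),(.505,.01,.2,186),(.495,.15,.2,192),(.4875,.2895,.15,198)],2)
E
```

```text
13.8667 [ 0.51511575 -0.26099849  0.21342291] [-179.84715123    0.45862712  174.18797133] 0.05076839596290067 [ -7.4  11.6 -13.5   0.2 -64.4 -88.5]
[ 259  204   37   37 1044] [[ 0.5158 -0.261   0.111 ]]
[ 168  212   38   37 1044] [[ 0.5156 -0.3414  0.111 ]]
0.77 [ 0.5038 -0.2627  0.104 ]
[0.12, 0.87, 0.09] -0.06 -> [ 5.10400e-01 -1.29300e-01  1.99900e-01  1.79588e+02] 
[0.04, 0.93, -0.0] -0.07 -> [5.05400e-01 1.02000e-02 1.99900e-01 1.85888e+02] 
[-0.03, 0.93, -0.0] -0.07 -> [4.95600e-01 1.49400e-01 1.99900e-01 1.92188e+02] 
[-0.14, 0.92, 0.33] -0.06 -> [4.87000e-01 2.88700e-01 1.50400e-01 1.97588e+02]
```

>>> {"op": "send_rows", "data": {"moves": [{"slide": [0.02, 0.17, 0.02], "turn": -0.01, "gripper": 0.65}, {"slide": [0.05, 0.35, 0.04], "turn": -0.02, "gripper": 0.65}, {"slide": [0.07, 0.53, 0.06], "turn": -0.04, "gripper": 0.65}, {"slide": [0.1, 0.7, 0.08], "turn": -0.05, "gripper": 0.65}, {"slide": [0.12, 0.87, 0.09], "turn": -0.06, "gripper": 0.65}]}}

```text
time_s: 14.33
tcp_pos: [0.5073, -0.1269, 0.1911]
eef_rot: [180.0, -0.1, 179.5]
contact_force: [0.3, 0.0, -0.6]
gripper_width: 0.0571
gripper_force: 0.0
```

>>> {"op": "send_rows", "data": {"moves": [{"slide": [0.01, 0.18, 0], "turn": -0.01, "gripper": 0.65}, {"slide": [0.02, 0.37, 0], "turn": -0.03, "gripper": 0.65}, {"slide": [0.02, 0.56, 0], "turn": -0.04, "gripper": 0.65}, {"slide": [0.03, 0.75, 0], "turn": -0.06, "gripper": 0.65}, {"slide": [0.04, 0.93, 0], "turn": -0.07, "gripper": 0.65}]}}

```text
time_s: 14.75
tcp_pos: [0.5028, 0.0129, 0.1915]
eef_rot: [-180.0, -0.0, -174.1]
contact_force: [0.8, -0.1, 0.1]
gripper_width: 0.0569
gripper_force: 0.0
```

>>> {"op": "send_rows", "data": {"moves": [{"slide": [-0.01, 0.18, 0], "turn": -0.01, "gripper": 0.65}, {"slide": [-0.01, 0.37, 0], "turn": -0.03, "gripper": 0.65}, {"slide": [-0.02, 0.56, 0], "turn": -0.04, "gripper": 0.65}, {"slide": [-0.02, 0.75, 0], "turn": -0.06, "gripper": 0.65}, {"slide": [-0.03, 0.93, 0], "turn": -0.07, "gripper": 0.65}]}}

```text
time_s: 15.17
tcp_pos: [0.4929, 0.1521, 0.1915]
eef_rot: [-180.0, -0.0, -167.8]
contact_force: [-1.0, -0.7, -1.0]
gripper_width: 0.057
gripper_force: 0.0
```

>>> {"op": "send_rows", "data": {"moves": [{"slide": [-0.03, 0.18, 0.06], "turn": -0.01, "gripper": 0.65}, {"slide": [-0.06, 0.37, 0.12], "turn": -0.03, "gripper": 0.65}, {"slide": [-0.09, 0.6, 0.2], "turn": -0.04, "gripper": 0.65}, {"slide": [-0.14, 0.92, 0.33], "turn": -0.06, "gripper": 0.65}, {"slide": [-0.14, 0.92, 0.33], "turn": -0.06, "gripper": 0.65}]}}

```text
time_s: 15.58
tcp_pos: [0.4842, 0.2935, 0.1397]
eef_rot: [-180.0, -0.1, -162.3]
contact_force: [1.1, 0.1, 0.4]
gripper_width: 0.0569
gripper_force: 0.0
```

```bash
python3 - <<'E'
from h import *
from plan import plan
cap("wrist");cap("wrist");c=cap("wrist","w7.png");s=get_state();print(s["time_s"],s["tcp_pos"],s["eef_rot"],s["gripper_width"],np.round(s["joints"],1))
hsv=cv2.cvtColor(c["img"],cv2.COLOR_RGB2HSV)
for nm,lo,hi in(("blue",(100,120,40),(130,255,255)),("amber",(3,130,50),(18,255,255))):
    mk=cv2.inRange(hsv,lo,hi);k,l,st,ce=cv2.connectedComponentsWithStats(mk)
    for i in range(1,k):
        if st[i,4]>300 and st[i,1]<340: print(nm,st[i],ce[i].round(),ray(c,[ce[i]],.037).round(4),cv2.minAreaRect(np.argwhere(l==i)[:,::-1].astype(np.float32))[1:])
E
```

```text
15.7333 [0.48444303 0.29037739 0.14116933] [-1.79927706e+02 -1.21026114e-01 -1.62393815e+02] 0.056845266946872544 [  50.8   14.4  -20.    -0.   -55.7 -123.2]
blue [307 121  27  39 741] [320. 140.] [[0.4108 0.3044 0.037 ]] ((35.89527130126953, 21.10059928894043), 75.96376037597656)
blue [260 203  34  26 773] [277. 215.] [[0.4842 0.2896 0.037 ]] ((25.0, 33.0), 90.0)
amber [   0    0   50   45 1940] [24. 20.] [[0.391  0.0521 0.037 ]] ((44.0, 49.0), 90.0)
amber [ 255  227   44   71 1819] [277. 257.] [[0.523  0.3019 0.037 ]] ((43.0, 70.0), 0.0)
```

>>> {"op": "send_rows", "data": {"moves": [{"slide": [0, 0, 0.25], "turn": 0, "gripper": 0.65}, {"slide": [0, 0, 0.5], "turn": 0, "gripper": 0.65}, {"slide": [0, 0, 0.7], "turn": 0, "gripper": 0.65}, {"slide": [0, 0, 0.82], "turn": 0, "gripper": 0.65}, {"slide": [0, 0, 0.89], "turn": 0, "gripper": 0.65}], "newtons": 6}}

```text
time_s: 16.15
tcp_pos: [0.4844, 0.2877, 0.0068]
eef_rot: [-179.9, -0.2, -162.6]
contact_force: [-0.9, -0.3, 0.8]
gripper_width: 0.0569
gripper_force: 0.0
```

>>> {"op": "send_rows", "data": {"moves": [{"slide": [0, 0, 0], "turn": 0, "gripper": 0.3}, {"slide": [0, 0, 0], "turn": 0, "gripper": 0.3}, {"slide": [0, 0, 0], "turn": 0, "gripper": 0.3}, {"slide": [0, 0, 0], "turn": 0, "gripper": 0.3}, {"slide": [0, 0, 0], "turn": 0, "gripper": 0.3}]}}

```text
time_s: 16.57
tcp_pos: [0.4859, 0.2907, 0.0105]
eef_rot: [179.9, 0.1, -162.5]
contact_force: [0.5, 0.2, 2.7]
gripper_width: 0.0338
gripper_force: 6.0
```

>>> {"op": "send_rows", "data": {"moves": [{"slide": [0, 0, 0], "turn": 0, "gripper": 0.3}, {"slide": [0.03, 0, -0.01], "turn": 0, "gripper": 0.3}, {"slide": [0.07, 0, -0.02], "turn": 0, "gripper": 0.3}, {"slide": [0.1, 0, -0.02], "turn": 0, "gripper": 0.3}, {"slide": [0.13, 0, -0.02], "turn": 0, "gripper": 0.3}]}}

```text
time_s: 16.98
tcp_pos: [0.4656, 0.2838, 0.0118]
eef_rot: [-180.0, -0.0, -162.5]
contact_force: [0.5, -0.3, -1.1]
gripper_width: 0.034
gripper_force: 6.0
```

>>> {"op": "send_rows", "data": {"moves": [{"slide": [-0.017, 0, -0.043], "turn": 0, "gripper": 0.3}, {"slide": [-0.04, 0, -0.103], "turn": 0, "gripper": 0.3}, {"slide": [-0.07, 0, -0.16], "turn": 0, "gripper": 0.3}, {"slide": [-0.106, 0, -0.215], "turn": 0, "gripper": 0.3}, {"slide": [-0.147, 0, -0.265], "turn": 0, "gripper": 0.3}]}}

```text
time_s: 17.4
tcp_pos: [0.4885, 0.2913, 0.0532]
eef_rot: [180.0, 0.1, -162.5]
contact_force: [-0.3, -0.3, -0.2]
gripper_width: 0.0335
gripper_force: 6.0
```

>>> {"op": "send_rows", "data": {"moves": [{"slide": [-0.047, 0, -0.045], "turn": 0, "gripper": 0.3}, {"slide": [-0.097, 0, -0.086], "turn": 0, "gripper": 0.3}, {"slide": [-0.152, 0, -0.121], "turn": 0, "gripper": 0.3}, {"slide": [-0.21, 0, -0.15], "turn": 0, "gripper": 0.3}, {"slide": [-0.27, 0, -0.173], "turn": 0, "gripper": 0.3}]}}

```text
time_s: 17.82
tcp_pos: [0.5274, 0.3034, 0.0784]
eef_rot: [180.0, 0.0, -162.5]
contact_force: [-1.2, -0.1, 2.7]
gripper_width: 0.034
gripper_force: 6.0
```

>>> {"op": "send_rows", "data": {"moves": [{"slide": [-0.063, 0, -0.017], "turn": 0, "gripper": 0.3}, {"slide": [-0.127, 0, -0.027], "turn": 0, "gripper": 0.3}, {"slide": [-0.191, 0, -0.029], "turn": 0, "gripper": 0.3}, {"slide": [-0.257, 0, -0.025], "turn": 0, "gripper": 0.3}, {"slide": [-0.31, 0, -0.015], "turn": 0, "gripper": 0.3}]}}

```text
time_s: 18.23
tcp_pos: [0.5725, 0.3178, 0.0802]
eef_rot: [180.0, 0.1, -162.5]
contact_force: [0.8, 0.8, 5.0]
gripper_width: 0.0332
gripper_force: 6.0
```

```bash
python3 - <<'E'
from h import *
cap("wrist");c=cap("wrist","w8.png");s=get_state();print(s["time_s"],s["tcp_pos"],s["eef_rot"],s["gripper_width"],s["contact_force"])
hsv=cv2.cvtColor(c["img"],cv2.COLOR_RGB2HSV)
for nm,lo,hi in(("blue",(100,120,40),(130,255,255)),("amber",(3,130,50),(18,255,255))):
    mk=cv2.inRange(hsv,lo,hi);k,l,st,ce=cv2.connectedComponentsWithStats(mk)
    for i in range(1,k):
        if st[i,4]>150 and st[i,1]<345 and st[i,1]>100: print(nm,st[i],ce[i].round())
t=np.array(s["tcp_pos"]);a=np.radians(-162.5);X=np.array([np.cos(a),np.sin(a)]);Y=np.array([np.sin(a),-np.cos(a)])
P=[[*(t[:2]+i*X+j*Y),z] for z in(.074,.0) for i in(.02,-.02) for j in(-.02,.02)]+[[*(t[:2]+i*X+j*Y),z] for z in(.1,) for i,j in((.017,0),(-.017,0),(0,.017),(0,-.017))]
print(proj(c,P).round().tolist())
for e in optics.look_for("wrist","bottle_a"): print(e["p"],np.round(e["location"],4))
E
```

```text
18.3333 [0.57314502 0.31796924 0.07996551] [ 1.79993733e+02  1.37988550e-01 -1.62468746e+02] 0.03393078159085848 [ 1.70890903 -0.66652738  5.59424074]
blue [ 245  246   66   51 2759] [278. 274.]
amber [ 244  205   68   61 2037] [277. 235.]
[[243.0, 232.0], [314.0, 232.0], [246.0, 293.0], [311.0, 294.0], [253.0, 200.0], [303.0, 200.0], [254.0, 246.0], [302.0, 246.0], [279.0, 256.0], [278.0, 315.0], [312.0, 287.0], [245.0, 287.0]]
0.73 [0.4157 0.3284 0.0262]
0.72 [0.5602 0.3119 0.0799]
```

>>> {"op": "send_rows", "data": {"moves": [{"slide": [-0.03, 0, 0], "turn": 0, "gripper": 0.3}, {"slide": [-0.03, 0, 0], "turn": 0, "gripper": 0.65}, {"slide": [-0.03, 0, 0], "turn": 0, "gripper": 0.65}, {"slide": [-0.03, 0, 0], "turn": 0, "gripper": 0.65}, {"slide": [-0.03, 0, 0], "turn": 0, "gripper": 0.65}]}}

```text
time_s: 18.8
tcp_pos: [0.5745, 0.3181, 0.0793]
eef_rot: [-180.0, -0.1, -162.5]
contact_force: [0.1, 0.8, -0.2]
gripper_width: 0.0538
gripper_force: 0.0
```

```bash
python3 - <<'E'
from h import *
cap("wrist");c=cap("wrist","w9.png");s=get_state();print(s["time_s"],s["tcp_pos"],s["eef_rot"],s["gripper_width"],s["contact_force"])
hsv=cv2.cvtColor(c["img"],cv2.COLOR_RGB2HSV)
for nm,lo,hi in(("blue",(100,120,40),(130,255,255)),("amber",(3,130,50),(18,255,255))):
    mk=cv2.inRange(hsv,lo,hi);k,l,st,ce=cv2.connectedComponentsWithStats(mk)
    for i in range(1,k):
        if st[i,4]>150 and st[i,1]<345 and st[i,1]>100: print(nm,st[i],ce[i].round())
t=np.array(s["tcp_pos"]);a=np.radians(-162.5);X=np.array([np.cos(a),np.sin(a)]);Y=np.array([np.sin(a),-np.cos(a)])
for k in(0,-.005,-.01):
  P=[[*(t[:2]+(i+k)*X+j*Y),z] for z in(.0,) for i in(.02,) for j in(-.02,.02)]+[[*(t[:2]+(i+k)*X+j*Y),z] for z in(.1,) for i,j in((.017,0),(-.017,0),(0,.017),(0,-.017))]
  print(k,proj(c,P).round().tolist())
E
```

```text
18.9 [0.57460556 0.31823785 0.07962212] [-1.79991083e+02 -2.70439918e-02 -1.62474995e+02] 0.056224279110292395 [ 0.54434695 -0.0668919  -0.01864886]
blue [ 246  248   64   49 2594] [278. 275.]
amber [ 244  205   68   73 2217] [278. 237.]
0 [[253.0, 201.0], [304.0, 201.0], [279.0, 258.0], [279.0, 317.0], [312.0, 288.0], [245.0, 288.0]]
-0.005 [[254.0, 207.0], [303.0, 207.0], [279.0, 267.0], [279.0, 325.0], [312.0, 297.0], [246.0, 297.0]]
-0.01 [[254.0, 213.0], [303.0, 213.0], [279.0, 276.0], [279.0, 332.0], [311.0, 305.0], [246.0, 305.0]]
```

>>> {"op": "send_rows", "data": {"moves": [{"slide": [0, 0, 0.05], "turn": 0, "gripper": 0.65}, {"slide": [0, 0, 0.1], "turn": 0, "gripper": 0.65}, {"slide": [0, 0, 0.15], "turn": 0, "gripper": 0.65}, {"slide": [0, 0, 0.195], "turn": 0, "gripper": 0.65}, {"slide": [0, 0, 0.195], "turn": 0, "gripper": 0.5}], "newtons": 20}}

```text
time_s: 19.32
tcp_pos: [0.5738, 0.3175, 0.0483]
eef_rot: [-179.9, -0.2, -162.5]
contact_force: [-0.1, 0.1, -0.6]
gripper_width: 0.0539
gripper_force: 0.0
```

>>> {"op": "send_rows", "data": {"moves": [{"slide": [0, 0, 0], "turn": 0, "gripper": 0.35}, {"slide": [0, 0, 0], "turn": 0, "gripper": 0.35}, {"slide": [0, 0, 0], "turn": 0, "gripper": 0.35}, {"slide": [0, 0, 0], "turn": 0, "gripper": 0.35}, {"slide": [0, 0, 0], "turn": 0, "gripper": 0.35}]}}

```text
time_s: 19.73
tcp_pos: [0.5748, 0.3184, 0.0508]
eef_rot: [180.0, 0.0, -162.5]
contact_force: [-1.4, -1.0, -1.2]
gripper_width: 0.0403
gripper_force: 20.0
```

```bash
python3 - <<'E'
from h import *
from plan import plan
cap("wrist");s=get_state();print(s["time_s"],s["tcp_pos"],s["eef_rot"],s["gripper_width"],s["gripper_force"],s["contact_force"],np.round(s["joints"],1))
p=[*s["tcp_pos"],s["eef_rot"][2]%360]
th=np.radians(-6);Y=np.array([-np.sin(th),np.cos(th)]);t=np.array([.516,-.261])+.073*Y;print(t)
plan(p,[(.56,.30,.13,197),(.55,.2,.15,192),(.54,.1,.15,188),(.53,-.0,.15,184),(.53,-.1,.15,178),(*t,.15,174)],2)
E
```

```text
19.7833 [0.57483047 0.31842237 0.05077683] [ 1.79988344e+02  1.11573101e-02 -1.62480998e+02] 0.03963809825650383 19.999784231185913 [ 0.72812057  0.54505945 -1.0714123 ] [  46.    27.5  -13.4   -0.   -49.1 -118.4]
[ 0.52363058 -0.1883999 ]
[0.13, -0.09, -0.53] 0.01 -> [5.60300e-01 2.99700e-01 1.30300e-01 1.96619e+02] 
[0.26, -0.62, -0.13] 0.05 -> [5.49500e-01 1.99400e-01 1.49800e-01 1.92119e+02] 
[0.2, -0.63, -0.0] 0.05 -> [5.40000e-01 1.00700e-01 1.49800e-01 1.87619e+02] 
[0.16, -0.66, -0.0] 0.04 -> [ 5.29400e-01 -6.00000e-04  1.49800e-01  1.84019e+02] 
[0.04, -0.66, -0.0] 0.07 -> [ 5.30300e-01 -9.98000e-02  1.49800e-01  1.77719e+02] 
[0.02, -0.59, -0.0] 0.04 -> [ 5.23800e-01 -1.88100e-01  1.49800e-01  1.74119e+02]
```

>>> {"op": "send_rows", "data": {"moves": [{"slide": [0, 0, -0.1], "turn": 0, "gripper": 0.35}, {"slide": [0.02, -0.01, -0.21], "turn": 0, "gripper": 0.35}, {"slide": [0.06, -0.04, -0.32], "turn": 0, "gripper": 0.35}, {"slide": [0.1, -0.06, -0.43], "turn": 0.01, "gripper": 0.35}, {"slide": [0.13, -0.09, -0.53], "turn": 0.01, "gripper": 0.35}]}}

```text
time_s: 20.2
tcp_pos: [0.5599, 0.2994, 0.131]
eef_rot: [180.0, -0.0, -163.4]
contact_force: [-0.1, 0.8, -2.0]
gripper_width: 0.0401
gripper_force: 20.0
```

>>> {"op": "send_rows", "data": {"moves": [{"slide": [0.04, -0.1, -0.03], "turn": 0.01, "gripper": 0.35}, {"slide": [0.1, -0.22, -0.06], "turn": 0.02, "gripper": 0.35}, {"slide": [0.15, -0.35, -0.09], "turn": 0.03, "gripper": 0.35}, {"slide": [0.2, -0.48, -0.11], "turn": 0.04, "gripper": 0.35}, {"slide": [0.26, -0.62, -0.13], "turn": 0.05, "gripper": 0.35}]}}

```text
time_s: 20.62
tcp_pos: [0.5487, 0.1967, 0.1491]
eef_rot: [-180.0, -0.1, -168.0]
contact_force: [1.2, -0.1, -2.0]
gripper_width: 0.04
gripper_force: 20.0
```

>>> {"op": "send_rows", "data": {"moves": [{"slide": [0.04, -0.13, 0], "turn": 0.01, "gripper": 0.35}, {"slide": [0.08, -0.25, 0], "turn": 0.02, "gripper": 0.35}, {"slide": [0.12, -0.38, 0], "turn": 0.03, "gripper": 0.35}, {"slide": [0.16, -0.5, 0], "turn": 0.04, "gripper": 0.35}, {"slide": [0.2, -0.63, 0], "turn": 0.05, "gripper": 0.35}]}}

```text
time_s: 21.03
tcp_pos: [0.5388, 0.0979, 0.149]
eef_rot: [-180.0, -0.1, -172.5]
contact_force: [-0.2, 0.0, -2.0]
gripper_width: 0.04
gripper_force: 20.0
```

>>> {"op": "send_rows", "data": {"moves": [{"slide": [0.03, -0.13, 0], "turn": 0.01, "gripper": 0.35}, {"slide": [0.06, -0.26, 0], "turn": 0.02, "gripper": 0.35}, {"slide": [0.1, -0.4, 0], "turn": 0.02, "gripper": 0.35}, {"slide": [0.13, -0.53, 0], "turn": 0.03, "gripper": 0.35}, {"slide": [0.16, -0.66, 0], "turn": 0.04, "gripper": 0.35}]}}

```text
time_s: 21.45
tcp_pos: [0.5277, -0.0033, 0.149]
eef_rot: [-180.0, -0.1, -176.1]
contact_force: [0.8, 1.1, -2.0]
gripper_width: 0.0399
gripper_force: 20.0
```

>>> {"op": "send_rows", "data": {"moves": [{"slide": [0.01, -0.13, 0], "turn": 0.01, "gripper": 0.35}, {"slide": [0.02, -0.26, 0], "turn": 0.03, "gripper": 0.35}, {"slide": [0.02, -0.4, 0], "turn": 0.04, "gripper": 0.35}, {"slide": [0.03, -0.53, 0], "turn": 0.06, "gripper": 0.35}, {"slide": [0.04, -0.66, 0], "turn": 0.07, "gripper": 0.35}]}}

```text
time_s: 21.87
tcp_pos: [0.5286, -0.1022, 0.149]
eef_rot: [-180.0, -0.1, 177.5]
contact_force: [0.7, -0.3, -2.9]
gripper_width: 0.0398
gripper_force: 20.0
```

>>> {"op": "send_rows", "data": {"moves": [{"slide": [0, -0.13, 0], "turn": 0.01, "gripper": 0.35}, {"slide": [0.01, -0.26, 0], "turn": 0.02, "gripper": 0.35}, {"slide": [0.01, -0.39, 0], "turn": 0.03, "gripper": 0.35}, {"slide": [0.02, -0.51, 0], "turn": 0.04, "gripper": 0.35}, {"slide": [0.02, -0.59, 0], "turn": 0.04, "gripper": 0.35}]}}

```text
time_s: 22.28
tcp_pos: [0.5217, -0.1906, 0.1489]
eef_rot: [-180.0, -0.1, 173.9]
contact_force: [0.3, -0.4, -2.4]
gripper_width: 0.0399
gripper_force: 20.0
```

```bash
python3 - <<'E'
from h import *
cap("wrist");c=cap("wrist","w10.png");s=get_state();print(s["time_s"],s["tcp_pos"],s["eef_rot"],s["gripper_width"],s["gripper_force"],s["contact_force"])
hsv=cv2.cvtColor(c["img"],cv2.COLOR_RGB2HSV)
k,l,st,ce=cv2.connectedComponentsWithStats(cv2.inRange(hsv,(100,120,40),(130,255,255)))
for i in range(1,k):
    if st[i,4]>100: print(st[i],ray(c,[ce[i]],.111).round(4))
E
```

```text
22.3833 [ 0.52226438 -0.19040483  0.14897481] [-1.79990734e+02 -8.37042558e-02  1.73957982e+02] 0.039644839904100254 19.99944895505905 [ 0.3742773  -0.44884285 -2.45886708]
[ 154  218   52   48 1908] [[ 0.514  -0.2591  0.111 ]]
[  47  229   56   49 2047] [[ 0.514 -0.337  0.111]]
[ 244  272   69   26 1276] [[ 0.5549 -0.1952  0.111 ]]
[ 240  325   77   28 1782] [[ 0.599  -0.1999  0.111 ]]
```

>>> {"op": "send_rows", "data": {"moves": [{"slide": [0, 0.02, 0.12], "turn": 0, "gripper": 0.35}, {"slide": [0, 0.02, 0.24], "turn": 0, "gripper": 0.35}, {"slide": [0, 0.02, 0.36], "turn": 0, "gripper": 0.35}, {"slide": [0, 0.02, 0.46], "turn": 0, "gripper": 0.35}, {"slide": [0, 0.02, 0.53], "turn": 0, "gripper": 0.35}]}}

```text
time_s: 22.8
tcp_pos: [0.5228, -0.1849, 0.0685]
eef_rot: [180.0, -0.1, 174.1]
contact_force: [-0.2, -0.6, -1.4]
gripper_width: 0.0398
gripper_force: 20.0
```

>>> {"op": "send_rows", "data": {"moves": [{"slide": [0, 0, 0.01], "turn": 0, "gripper": 0.35}, {"slide": [0, 0, 0.02], "turn": 0, "gripper": 0.35}, {"slide": [0, 0, 0.03], "turn": 0, "gripper": 0.35}, {"slide": [0, 0, 0.035], "turn": 0, "gripper": 0.35}, {"slide": [0, 0, 0.035], "turn": 0, "gripper": 0.35}]}}

```text
time_s: 23.22
tcp_pos: [0.5246, -0.1851, 0.0655]
eef_rot: [180.0, 0.1, 174.1]
contact_force: [-0.2, -0.5, -1.4]
gripper_width: 0.0395
gripper_force: 20.0
```

>>> {"op": "send_rows", "data": {"moves": [{"slide": [0, 0, 0.005], "turn": 0, "gripper": 0.35}, {"slide": [0, 0, 0.01], "turn": 0, "gripper": 0.35}, {"slide": [0, 0, 0.013], "turn": 0, "gripper": 0.35}, {"slide": [0, 0, 0.013], "turn": 0, "gripper": 0.35}, {"slide": [0, 0, 0.013], "turn": 0, "gripper": 0.35}]}}

```text
time_s: 23.63
tcp_pos: [0.5241, -0.1852, 0.063]
eef_rot: [180.0, 0.0, 174.1]
contact_force: [-0.3, -0.1, -1.6]
gripper_width: 0.0396
gripper_force: 20.0
```

>>> {"op": "send_rows", "data": {"moves": [{"slide": [0, 0, 0.004], "turn": 0, "gripper": 0.35}, {"slide": [0, 0, 0.008], "turn": 0, "gripper": 0.35}, {"slide": [0, 0, 0.01], "turn": 0, "gripper": 0.35}, {"slide": [0, 0, 0.01], "turn": 0, "gripper": 0.35}, {"slide": [0, 0, 0.01], "turn": 0, "gripper": 0.35}]}}

```text
time_s: 24.05
tcp_pos: [0.5251, -0.1853, 0.0627]
eef_rot: [-180.0, 0.1, 174.2]
contact_force: [-1.5, 0.9, 7.7]
gripper_width: 0.0398
gripper_force: 20.0
```

>>> {"op": "send_rows", "data": {"moves": [{"slide": [0, 0, -0.005], "turn": 0, "gripper": 0.35}, {"slide": [0, 0, -0.005], "turn": 0, "gripper": 0.58}, {"slide": [0, 0, -0.005], "turn": 0, "gripper": 0.58}, {"slide": [0, 0, -0.005], "turn": 0, "gripper": 0.58}, {"slide": [0, 0, -0.005], "turn": 0, "gripper": 0.58}]}}

```text
time_s: 24.47
tcp_pos: [0.5241, -0.1852, 0.0621]
eef_rot: [-180.0, -0.0, 174.1]
contact_force: [0.4, -0.1, -0.3]
gripper_width: 0.0506
gripper_force: 0.0
```

>>> {"op": "send_rows", "data": {"moves": [{"slide": [0, 0, -0.15], "turn": 0, "gripper": 0.58}, {"slide": [0, 0, -0.35], "turn": 0, "gripper": 0.58}, {"slide": [0, 0, -0.55], "turn": 0, "gripper": 0.58}, {"slide": [0, 0, -0.75], "turn": 0, "gripper": 0.58}, {"slide": [0, 0, -0.95], "turn": 0, "gripper": 0.58}]}}

```text
time_s: 24.88
tcp_pos: [0.5238, -0.1852, 0.2061]
eef_rot: [-180.0, -0.0, 174.1]
contact_force: [1.1, -0.9, -0.3]
gripper_width: 0.0508
gripper_force: 0.0
```

```bash
python3 - <<'E'
from h import *
from plan import plan
cap("wrist");c=cap("wrist","w11.png");s=get_state();print(s["time_s"],s["tcp_pos"],s["eef_rot"],s["gripper_width"],np.round(s["joints"],1))
hsv=cv2.cvtColor(c["img"],cv2.COLOR_RGB2HSV)
k,l,st,ce=cv2.connectedComponentsWithStats(cv2.inRange(hsv,(100,120,40),(130,255,255)))
for i in range(1,k):
    if st[i,4]>100: print(st[i],ray(c,[ce[i]],.111).round(4))
g=cv2.cvtColor(c["img"],cv2.COLOR_RGB2GRAY)
for u in(130,200,300,360): print(u,g[90:200:2,u].tolist())
p=[*s["tcp_pos"],s["eef_rot"][2]]
plan(p,[(.455,-.23,.2,174),(.38,-.266,.15,174),(.38,-.266,.035,174)],2)
E
```

```text
24.9833 [ 0.52692635 -0.18579349  0.21012868] [-179.96226149    0.50531283  174.16530022] 0.05079817340462402 [  0.7  10.  -16.    0.1 -63.5 -96.6]
[ 175  193   37   38 1052] [[ 0.5167 -0.261   0.111 ]]
[ 261  193   36   38 1069] [[ 0.5239 -0.1855  0.111 ]]
[  88  201   43   38 1210] [[ 0.5156 -0.3387  0.111 ]]
130 [201, 200, 201, 203, 202, 204, 203, 201, 202, 204, 204, 203, 205, 205, 206, 206, 205, 194, 185, 233, 232, 232, 230, 225, 130, 180, 239, 239, 239, 238, 239, 236, 239, 238, 237, 237, 234, 235, 237, 236, 237, 236, 234, 236, 235, 226, 90, 126, 124, 123, 150, 80, 98, 124, 131]
200 [200, 200, 200, 201, 200, 200, 199, 201, 201, 200, 200, 200, 200, 200, 199, 201, 200, 186, 160, 233, 237, 236, 234, 232, 149, 232, 241, 241, 240, 241, 241, 240, 241, 241, 241, 240, 240, 240, 241, 240, 240, 225, 92, 126, 127, 126, 140, 83, 106, 104, 104, 81, 69, 71, 107]
300 [209, 212, 211, 212, 210, 212, 210, 212, 212, 213, 212, 212, 212, 210, 210, 210, 210, 210, 171, 215, 238, 238, 236, 234, 221, 144, 237, 239, 239, 239, 240, 236, 237, 238, 239, 240, 240, 238, 240, 239, 240, 239, 239, 221, 146, 147, 148, 147, 143, 141, 139, 136, 136, 136, 135]
360 [209, 209, 209, 210, 208, 209, 209, 209, 208, 210, 209, 209, 209, 209, 208, 209, 209, 208, 210, 210, 209, 208, 210, 209, 209, 209, 209, 209, 209, 209, 208, 209, 208, 208, 207, 208, 208, 207, 208, 207, 207, 207, 207, 207, 208, 206, 205, 207, 205, 163, 126, 123, 122, 123, 123]
[0.45, -0.34, 0.07] 0.0 -> [  0.4546  -0.2297   0.1996 174.1653] 
[0.47, -0.29, 0.33] 0.0 -> [ 3.800000e-01 -2.658000e-01  1.501000e-01  1.741653e+02] 
[0.0, -0.0, 0.77] 0.0 -> [ 3.800000e-01 -2.658000e-01  3.460000e-02  1.741653e+02]
```

>>> {"op": "send_rows", "data": {"moves": [{"slide": [0.11, -0.09, 0.01], "turn": 0, "gripper": 0}, {"slide": [0.22, -0.18, 0.03], "turn": 0, "gripper": 0}, {"slide": [0.33, -0.26, 0.05], "turn": 0, "gripper": 0}, {"slide": [0.45, -0.34, 0.07], "turn": 0, "gripper": 0}, {"slide": [0.45, -0.34, 0.07], "turn": 0, "gripper": 0}]}}

```text
time_s: 25.4
tcp_pos: [0.4483, -0.2297, 0.1932]
eef_rot: [180.0, -0.1, 174.0]
contact_force: [-0.5, -0.2, 0.4]
gripper_width: 0.0233
gripper_force: 0.0
```

>>> {"op": "send_rows", "data": {"moves": [{"slide": [0.12, -0.07, 0.08], "turn": 0, "gripper": 0}, {"slide": [0.24, -0.15, 0.16], "turn": 0, "gripper": 0}, {"slide": [0.36, -0.22, 0.24], "turn": 0, "gripper": 0}, {"slide": [0.47, -0.29, 0.33], "turn": 0, "gripper": 0}, {"slide": [0.47, -0.29, 0.33], "turn": 0, "gripper": 0}]}}

```text
time_s: 25.82
tcp_pos: [0.373, -0.2649, 0.142]
eef_rot: [179.9, -0.3, 174.0]
contact_force: [-1.6, 0.9, -1.2]
gripper_width: 0.0002
gripper_force: 0.0
```

>>> {"op": "send_rows", "data": {"moves": [{"slide": [0, 0, 0.2], "turn": 0, "gripper": 0}, {"slide": [0, 0, 0.4], "turn": 0, "gripper": 0}, {"slide": [0, 0, 0.55], "turn": 0, "gripper": 0}, {"slide": [0, 0, 0.7], "turn": 0, "gripper": 0}, {"slide": [0, 0, 0.74], "turn": 0, "gripper": 0}]}}

```text
time_s: 26.23
tcp_pos: [0.3758, -0.2644, 0.0308]
eef_rot: [180.0, -0.3, 174.1]
contact_force: [-1.5, 0.2, -0.8]
gripper_width: 0.0003
gripper_force: 0.0
```

```bash
cat > tr.py <<'E'
from h import *
th=np.radians(-6);X=np.array([np.cos(th),np.sin(th)]);Y=np.array([-np.sin(th),np.cos(th)]);F=np.array([.5845,-.291])
def report():
    d=cap("top");s=get_state();t=np.array(s["tcp_pos"])
    print(s["time_s"],t.round(4),"yaw",round(s["eef_rot"][2],2),"force",np.round(s["contact_force"],1),"TCP x rel cab front",((t[:2]-F)@X).round(4),"y",((t[:2]-F)@Y).round(4))
    hsv=cv2.cvtColor(d["img"],cv2.COLOR_RGB2HSV)
    k,l,st,ce=cv2.connectedComponentsWithStats(cv2.inRange(hsv,(100,120,40),(130,255,255)))
    for i in range(1,k):
        P=ray(d,[ce[i]],.11)[0]
        if st[i,4]>15 and .4<P[0]<.75 and -.42<P[1]<-.12: print("cap",st[i],P.round(4),"rel front",((P[:2]-F)@X).round(4),((P[:2]-F)@Y).round(4))
    for n in("top","scene"):
        if n=="scene":cap(n)
        for e in optics.look_for(n,"bottle_a"): 
            if e["location"][1]<-.1: print(n,round(e["p"],2),np.round(e["location"],3))
E
python3 -c "
from tr import *
report()
im=cv2.imread('pics/w11.png')"
```

```text
26.2833 [ 0.3759 -0.2645  0.0312] yaw 174.11 force [ 0.3  0.1 -0.7] TCP x rel cab front -0.2103 y 0.0045
cap [358 225  11  11 100] [ 0.5251 -0.1826  0.11  ] rel front -0.0704 0.1016
cap [385 228  12  11 100] [ 0.5173 -0.2578  0.11  ] rel front -0.0703 0.026
cap [414 229  12  11 103] [ 0.5174 -0.338   0.11  ] rel front -0.0618 -0.0538
top 0.84 [ 0.516 -0.256  0.088]
top 0.77 [ 0.518 -0.328  0.084]
top 0.71 [ 0.522 -0.176  0.089]
scene 0.98 [ 0.507 -0.241  0.068]
scene 0.71 [ 0.498 -0.323  0.046]
scene 0.56 [ 0.513 -0.165  0.078]
```

```bash
python3 - <<'E'
from h import *
im=cv2.imread("pics/w5.png",0)
r=im[144].astype(int); print([ (i,int(r[i+2]-r[i])) for i in range(60,470) if abs(r[i+2]-r[i])>25])
im=cv2.imread("pics/w11.png",0)
r=im[133].astype(int); print([ (i,int(r[i+2]-r[i])) for i in range(5,470) if abs(r[i+2]-r[i])>20])
E
```

```text
[(64, -27), (65, -66), (66, -63), (68, 38), (69, 72), (70, 47)]
[(35, -32), (36, -69), (37, -55), (39, 75), (40, 51), (59, 21), (308, -56), (309, -90), (310, -51), (313, 26), (314, 72), (315, 54), (454, -35), (455, -78), (456, -51), (458, 61), (459, 56), (460, 21)]
```

```bash
python3 - <<'E'
from h import *
c=cap("wrist");s=get_state()
E=lambda a:R.from_euler('xyz',a,degrees=True).as_matrix()
T=E(s["eef_rot"]);dp=T.T@(np.array(c["origin"])-s["tcp_pos"]);dR=T.T@att(c)
T2=E([-179.962,.505,174.165])
c2=dict(c);c2["origin"]=np.array([.52693,-.18579,.21013])+T2@dp
A2=T2@dR;c2["attitude"]=A2
Pr=ray(c2,[(59,133),(309,133)],.052)[:,:2];Q=ray(c2,[(279,212),(193.5,212),(109,220)],.111)[:,:2]
w=Pr[1]-Pr[0];L=np.linalg.norm(w);w/=L;m=Pr.mean(0);n=np.array([w[1],-w[0]])
print("width",L,"mid",m,"yaw",np.degrees(np.arctan2(-w[0],w[1])))
print([((q-m)@n,(q-m)@w) for q in Q])
E
```

```text
width 0.2542582154216844 mid [ 0.44831246 -0.27469525] yaw -6.324640695847969
[(np.float64(0.06429253905562056), np.float64(0.09777993579615304)), (np.float64(0.06496374915348882), np.float64(0.02294138795039434)), (np.float64(0.07309625994002), np.float64(-0.05408843361580993))]
```

>>> {"op": "send_rows", "data": {"moves": [{"slide": [-0.1, 0, 0], "turn": 0, "gripper": 0}, {"slide": [-0.2, 0, 0], "turn": 0, "gripper": 0}, {"slide": [-0.28, 0, 0], "turn": 0, "gripper": 0}, {"slide": [-0.31, 0, 0], "turn": 0, "gripper": 0}, {"slide": [-0.33, 0, 0], "turn": 0, "gripper": 0}]}}

```text
time_s: 26.9
tcp_pos: [0.4274, -0.2702, 0.0343]
eef_rot: [-180.0, 0.1, 174.1]
contact_force: [0.2, 0.1, -1.0]
gripper_width: 0.0006
gripper_force: 0.0
```

>>> {"op": "send_rows", "data": {"moves": [{"slide": [-0.02, 0, 0], "turn": 0, "gripper": 0}, {"slide": [-0.04, 0, 0], "turn": 0, "gripper": 0}, {"slide": [-0.06, 0, 0], "turn": 0, "gripper": 0}, {"slide": [-0.08, 0, 0], "turn": 0, "gripper": 0}, {"slide": [-0.1, 0, 0], "turn": 0, "gripper": 0}]}}

```text
time_s: 27.32
tcp_pos: [0.4409, -0.2716, 0.0336]
eef_rot: [180.0, -0.1, 174.1]
contact_force: [-2.0, -0.6, 0.4]
gripper_width: 0.0006
gripper_force: 1.1
```

```bash
python3 -c "
from tr import *
report()"
```

```text
27.3667 [ 0.4419 -0.2718  0.0337] yaw 174.13 force [-0.4 -0.7  1.5] TCP x rel cab front -0.1438 y 0.0042
cap [360 222   7   3  17] [ 0.544  -0.1817  0.11  ] rel front -0.0517 0.1044
cap [386 225  11   8  71] [ 0.5309 -0.2598  0.11  ] rel front -0.0566 0.0254
cap [415 226  11  11 107] [ 0.5255 -0.3392  0.11  ] rel front -0.0536 -0.0541
top 0.62 [ 0.536 -0.256  0.108]
top 0.57 [ 0.545 -0.176  0.112]
top 0.48 [ 0.53  -0.331  0.106]
scene 0.96 [ 0.524 -0.166  0.077]
scene 0.78 [ 0.522 -0.327  0.08 ]
scene 0.56 [ 0.525 -0.242  0.088]
```

>>> {"op": "send_rows", "data": {"moves": [{"slide": [-0.04, 0, 0], "turn": 0, "gripper": 0}, {"slide": [-0.12, 0, 0], "turn": 0, "gripper": 0}, {"slide": [-0.23, 0, 0], "turn": 0, "gripper": 0}, {"slide": [-0.23, 0, 0], "turn": 0, "gripper": 0}, {"slide": [-0.23, 0, 0], "turn": 0, "gripper": 0}]}}

```text
time_s: 27.93
tcp_pos: [0.4766, -0.2752, 0.0335]
eef_rot: [-180.0, 0.0, 174.1]
contact_force: [-0.2, 0.3, -0.0]
gripper_width: 0.0005
gripper_force: 0.0
```

```bash
python3 -c "
from tr import *
report()"
```

```text
27.9833 [ 0.4758 -0.2751  0.0334] yaw 174.12 force [ 0.3  0.7 -0.6] TCP x rel cab front -0.1098 y 0.0045
cap [361 204  10   5  32] [ 0.59   -0.1888  0.11  ] rel front -0.0052 0.1022
cap [388 208  11   9  78] [ 0.5764 -0.2653  0.11  ] rel front -0.0107 0.0247
cap [417 210  11  10  90] [ 0.5707 -0.3446  0.11  ] rel front -0.0081 -0.0547
top 0.76 [ 0.576 -0.333  0.107]
top 0.47 [ 0.594 -0.183  0.114]
scene 0.92 [ 0.567 -0.173  0.075]
scene 0.78 [ 0.568 -0.252  0.085]
scene 0.68 [ 0.563 -0.335  0.076]
scene 0.41 [ 0.706 -0.185  0.134]
```

>>> {"op": "send_rows", "data": {"moves": [{"slide": [0.03, 0, -0.1], "turn": 0, "gripper": 0}, {"slide": [0.03, 0, -0.22], "turn": 0, "gripper": 0}, {"slide": [-0.05, 0, -0.27], "turn": 0, "gripper": 0}, {"slide": [-0.165, 0, -0.2], "turn": 0, "gripper": 0}, {"slide": [-0.165, 0, -0.15], "turn": 0, "gripper": 0}]}}

```text
time_s: 28.55
tcp_pos: [0.5035, -0.2783, 0.0573]
eef_rot: [-180.0, 0.3, 174.2]
contact_force: [0.6, -0.8, 0.6]
gripper_width: 0.0006
gripper_force: 0.0
```

>>> {"op": "send_rows", "data": {"moves": [{"slide": [0, 0, 0.01], "turn": 0, "gripper": 0}, {"slide": [0, 0, 0.02], "turn": 0, "gripper": 0}, {"slide": [0, 0, 0.025], "turn": 0, "gripper": 0}, {"slide": [0, 0, 0.025], "turn": 0, "gripper": 0}, {"slide": [0, 0, 0.025], "turn": 0, "gripper": 0}]}}

```text
time_s: 28.97
tcp_pos: [0.5001, -0.2778, 0.0527]
eef_rot: [-180.0, 0.0, 174.1]
contact_force: [0.2, -0.8, -0.4]
gripper_width: 0.0006
gripper_force: 0.0
```

>>> {"op": "send_rows", "data": {"moves": [{"slide": [0, 0, 0.004], "turn": 0, "gripper": 0}, {"slide": [0, 0, 0.008], "turn": 0, "gripper": 0}, {"slide": [0, 0, 0.012], "turn": 0, "gripper": 0}, {"slide": [0, 0, 0.012], "turn": 0, "gripper": 0}, {"slide": [0, 0, 0.012], "turn": 0, "gripper": 0}]}}

```text
time_s: 29.38
tcp_pos: [0.5015, -0.278, 0.0522]
eef_rot: [-180.0, 0.2, 174.2]
contact_force: [-1.0, 2.3, 9.7]
gripper_width: 0.0004
gripper_force: 5.1
```

>>> {"op": "send_rows", "data": {"moves": [{"slide": [0.02, 0, 0.003], "turn": 0, "gripper": 0}, {"slide": [0.05, 0, 0.003], "turn": 0, "gripper": 0}, {"slide": [0.09, 0, 0.003], "turn": 0, "gripper": 0}, {"slide": [0.13, 0, 0.003], "turn": 0, "gripper": 0}, {"slide": [0.17, 0, 0.003], "turn": 0, "gripper": 0}]}}

```text
time_s: 29.8
tcp_pos: [0.4779, -0.2753, 0.0522]
eef_rot: [-180.0, 0.4, 174.2]
contact_force: [2.7, 5.5, 9.3]
gripper_width: 0.0005
gripper_force: 5.1
```

>>> {"op": "send_rows", "data": {"moves": [{"slide": [0.04, 0, 0], "turn": 0, "gripper": 0}, {"slide": [0.08, 0, 0], "turn": 0, "gripper": 0}, {"slide": [0.12, 0, 0], "turn": 0, "gripper": 0}, {"slide": [0.15, 0, 0], "turn": 0, "gripper": 0}, {"slide": [0.17, 0, 0], "turn": 0, "gripper": 0}]}}

```text
time_s: 30.22
tcp_pos: [0.4522, -0.2723, 0.0521]
eef_rot: [-180.0, 0.3, 174.2]
contact_force: [3.0, 6.6, 10.4]
gripper_width: 0.001
gripper_force: 5.3
```

```bash
python3 -c "
from tr import *
report()"
```

```text
30.2667 [ 0.4517 -0.2722  0.0522] yaw 174.17 force [ 1.9  7.1 12.7] TCP x rel cab front -0.1341 y 0.0048
cap [415 226  11   7  65] [ 0.5308 -0.3392  0.11  ] rel front -0.0484 -0.0535
scene 0.74 [ 0.528 -0.328  0.094]
scene 0.69 [ 0.523 -0.167  0.077]
```

>>> {"op": "send_rows", "data": {"moves": [{"slide": [0, 0, -0.05], "turn": 0, "gripper": 0}, {"slide": [0, 0, -0.12], "turn": 0, "gripper": 0}, {"slide": [0.15, 0, -0.12], "turn": 0, "gripper": 0}, {"slide": [0.3, 0, -0.1], "turn": 0, "gripper": 0}, {"slide": [0.3, 0, 0.05], "turn": 0, "gripper": 0}]}}

```text
time_s: 30.83
tcp_pos: [0.4032, -0.2679, 0.0453]
eef_rot: [-180.0, 0.2, 174.1]
contact_force: [0.3, 0.8, 0.1]
gripper_width: 0.0001
gripper_force: 0.0
```

>>> {"op": "send_rows", "data": {"moves": [{"slide": [0, 0, 0.04], "turn": 0, "gripper": 0}, {"slide": [0, 0, 0.06], "turn": 0, "gripper": 0}, {"slide": [-0.08, 0, 0.06], "turn": 0, "gripper": 0}, {"slide": [-0.14, 0, 0.06], "turn": 0, "gripper": 0}, {"slide": [-0.16, 0, 0.06], "turn": 0, "gripper": 0}]}}

```text
time_s: 31.25
tcp_pos: [0.4318, -0.2709, 0.0343]
eef_rot: [-180.0, 0.1, 174.2]
contact_force: [0.8, 0.2, -0.1]
gripper_width: 0.0002
gripper_force: 0.0
```

```bash
python3 -c "
from tr import *
report()"
```

```text
31.3 [ 0.4315 -0.2708  0.0342] yaw 174.17 force [ 1.6 -0.7  1.1] TCP x rel cab front -0.1543 y 0.0041
cap [358 222  11   7  62] [ 0.5379 -0.1826  0.11  ] rel front -0.0577 0.1029
cap [385 226  12  11 105] [ 0.5242 -0.2586  0.11  ] rel front -0.0634 0.0259
cap [415 226  11  11 100] [ 0.5257 -0.3389  0.11  ] rel front -0.0535 -0.0538
top 0.64 [ 0.523 -0.328  0.087]
top 0.47 [ 0.527 -0.258  0.111]
scene 0.87 [ 0.523 -0.244  0.088]
scene 0.82 [ 0.516 -0.326  0.078]
scene 0.64 [ 0.522 -0.169  0.078]
```

>>> {"op": "send_rows", "data": {"moves": [{"slide": [-0.03, 0, 0], "turn": 0, "gripper": 0}, {"slide": [-0.06, 0, 0], "turn": 0, "gripper": 0}, {"slide": [-0.06, 0, 0], "turn": 0, "gripper": 0}, {"slide": [-0.06, 0, 0], "turn": 0, "gripper": 0}, {"slide": [-0.06, 0, 0], "turn": 0, "gripper": 0}]}}

```text
time_s: 31.87
tcp_pos: [0.4375, -0.2712, 0.0336]
eef_rot: [180.0, -0.0, 174.1]
contact_force: [0.0, -0.1, -0.2]
gripper_width: 0.0003
gripper_force: 0.0
```

>>> {"op": "send_rows", "data": {"moves": [{"slide": [-0.033, 0, 0], "turn": 0, "gripper": 0}, {"slide": [-0.107, 0, 0], "turn": 0, "gripper": 0}, {"slide": [-0.227, 0, 0], "turn": 0, "gripper": 0}, {"slide": [-0.4, 0, 0], "turn": 0, "gripper": 0}, {"slide": [-0.633, 0, 0], "turn": 0, "gripper": 0}]}}

```text
time_s: 32.28
tcp_pos: [0.5289, -0.2811, 0.0331]
eef_rot: [180.0, -0.3, 174.0]
contact_force: [-4.0, -2.7, -1.0]
gripper_width: 0.0006
gripper_force: 2.1
```

>>> {"op": "send_rows", "data": {"moves": [{"slide": [0, 0, 0], "turn": 0, "gripper": 0}, {"slide": [0, 0, 0], "turn": 0, "gripper": 0}, {"slide": [0, 0, 0], "turn": 0, "gripper": 0}, {"slide": [0, 0, 0], "turn": 0, "gripper": 0}, {"slide": [0, 0, 0], "turn": 0, "gripper": 0}]}}

```text
time_s: 32.7
tcp_pos: [0.5314, -0.2809, 0.0338]
eef_rot: [180.0, -0.0, 174.1]
contact_force: [-0.5, 1.1, -0.1]
gripper_width: 0.0004
gripper_force: 0.0
```

```bash
python3 -c "
from tr import *
report();c=cap('wrist','w12.png')"
```

```text
32.75 [ 0.5316 -0.2809  0.0339] yaw 174.11 force [-0.2  0.1  0.2] TCP x rel cab front -0.0537 y 0.0045
scene 0.54 [ 0.639 -0.258  0.039]
scene 0.46 [ 0.636 -0.343  0.027]
```

>>> {"op": "send_rows", "data": {"moves": [{"slide": [0.15, 0, 0], "turn": 0, "gripper": 0}, {"slide": [0.35, 0, 0], "turn": 0, "gripper": 0}, {"slide": [0.6, 0, -0.1], "turn": 0, "gripper": 0}, {"slide": [0.8, 0, -0.3], "turn": 0, "gripper": 0}, {"slide": [0.8, 0, -0.5], "turn": 0, "gripper": 0}]}}

```text
time_s: 33.37
tcp_pos: [0.4055, -0.2673, 0.1077]
eef_rot: [179.9, -0.4, 174.0]
contact_force: [0.3, 0.2, -0.4]
gripper_width: 0.0004
gripper_force: 0.0
```

```bash
python3 - <<'E'
from tr import *
c=cap("wrist");c=cap("scene","s13.png");d=cap("top","t13.png");s=get_state();print(s["time_s"],s["tcp_pos"])
a=c["img"][60:230,260:460,::-1];b=d["img"][100:270,330:480,::-1]
cv2.imwrite("pics/f1.png",np.hstack([cv2.resize(a,(400,340)),cv2.resize(b,(300,340))]))
E
```

```text
33.5167 [ 0.41401693 -0.26920771  0.11166358]
```

View pics/f1.png

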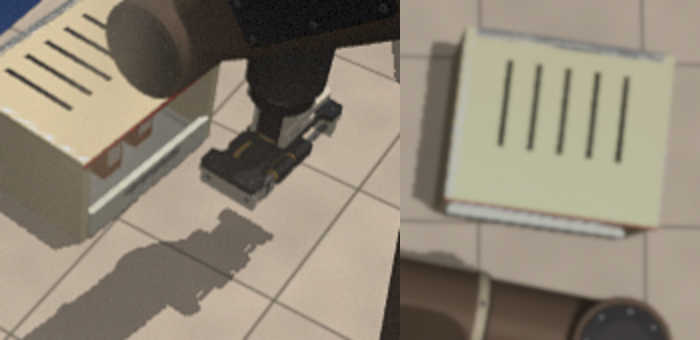

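```bash
python3 - <<'E'
from tr import *
d=cap("top");g=cv2.cvtColor(d["img"],cv2.COLOR_RGB2GRAY);im=d["img"]
for y in(.09,.05,0,-.05):
    b=F+y*Y
    u=proj(d,[[*b,.155]])[0]
    out=[round(float(proj(d,[[*(b-t*X),z]])[0][1]),1) for t in(0,.012,.025) for z in(.052,.006)]
    c0=int(round(u[0])); r0=int(u[1])-3
    print("y",y,"roof row",u.round(1),"panel top/bottom rows t=0,12,25:",out,"profile from row",r0,[tuple(int(v) for v in im[r,c0]) for r in range(r0,r0+13)])
c=cap("scene")
for y in(.1,0.,-.1):
    b=F+y*Y
    print("scene y",y,proj(c,[[*b,.155]]).round(1),[proj(c,[[*(b-t*X),z]])[0].round(1).tolist() for t in(0,.012,.025) for z in(.052,.006)])
b=F+.05*Y;u=proj(c,[[*b,.03]])[0];print(u)
for y in(.1,0.,-.05):
    b=F+y*Y;u=proj(c,[[*b,.052]])[0].round().astype(int)
    print(u,[int(v) for v in cv2.cvtColor(c["img"],cv2.COLOR_RGB2GRAY)[u[1]-8:u[1]+22,u[0]]])
E
```

```text
y 0.09 roof row [372.8 202.9] panel top/bottom rows t=0,12,25: [207.4, 209.2, 211.5, 213.2, 216.0, 217.6] profile from row 199 [(186, 186, 159), (182, 181, 154), (175, 165, 139), (165, 147, 132), (166, 156, 152), (172, 170, 167), (178, 177, 171), (182, 182, 173), (179, 180, 171), (162, 163, 154), (131, 130, 122), (107, 103, 96), (124, 115, 104)]
y 0.05 roof row [387.7 204.8] panel top/bottom rows t=0,12,25: [209.2, 211.0, 213.3, 215.0, 217.8, 219.3] profile from row 201 [(185, 187, 159), (183, 183, 155), (174, 168, 141), (155, 138, 117), (143, 127, 120), (154, 151, 147), (172, 173, 167), (182, 183, 175), (182, 184, 175), (168, 170, 162), (140, 140, 133), (121, 117, 109), (141, 131, 119)]
y 0 roof row [406.3 207.2] panel top/bottom rows t=0,12,25: [211.4, 213.1, 215.6, 217.1, 220.1, 221.5] profile from row 204 [(185, 185, 157), (180, 176, 148), (164, 150, 126), (144, 122, 108), (141, 129, 123), (157, 154, 147), (173, 173, 164), (181, 183, 173), (175, 177, 169), (147, 149, 143), (110, 110, 104), (112, 106, 97), (142, 132, 119)]
y -0.05 roof row [424.8 209.6] panel top/bottom rows t=0,1
[... 468 characters left out ...]
, 152.5], [338.6, 143.1], [337.3, 154.5], [342.2, 145.4], [340.9, 156.8]]
scene y -0.1 [[360.9  95. ]] [[356.9, 122.7], [355.2, 134.2], [360.2, 124.7], [358.5, 136.2], [363.9, 126.8], [362.0, 138.2]]
[323.39627058 156.20100327]
[312 161] [124, 125, 122, 124, 159, 194, 200, 201, 182, 134, 104, 114, 109, 109, 110, 110, 110, 110, 116, 105, 131, 144, 129, 136, 160, 177, 178, 177, 178, 173]
[335 141] [119, 119, 116, 116, 116, 157, 198, 209, 211, 188, 135, 94, 86, 72, 92, 108, 104, 105, 102, 99, 131, 162, 169, 168, 168, 173, 171, 175, 170, 174]
[346 132] [114, 115, 113, 115, 113, 151, 191, 203, 206, 185, 123, 81, 65, 77, 90, 93, 100, 103, 104, 100, 128, 164, 177, 171, 170, 170, 171, 169, 173, 172]
```

>>> {"op": "send_rows", "data": {"moves": [{"slide": [0, 0, 0.2], "turn": 0, "gripper": 0}, {"slide": [0, 0, 0.4], "turn": 0, "gripper": 0}, {"slide": [-0.15, 0, 0.51], "turn": 0, "gripper": 0}, {"slide": [-0.4, 0, 0.51], "turn": 0, "gripper": 0}, {"slide": [-0.6, 0, 0.51], "turn": 0, "gripper": 0}]}}

```text
time_s: 34.03
tcp_pos: [0.5022, -0.2778, 0.0294]
eef_rot: [180.0, -0.3, 174.1]
contact_force: [1.6, -0.6, 1.3]
gripper_width: 0.0005
gripper_force: 0.0
```

>>> {"op": "send_rows", "data": {"moves": [{"slide": [-0.08, 0, 0], "turn": 0, "gripper": 0}, {"slide": [-0.14, 0, 0], "turn": 0, "gripper": 0}, {"slide": [-0.18, 0, 0], "turn": 0, "gripper": 0}, {"slide": [-0.2, 0, 0], "turn": 0, "gripper": 0}, {"slide": [-0.21, 0, 0], "turn": 0, "gripper": 0}]}}

```text
time_s: 34.45
tcp_pos: [0.5329, -0.281, 0.0317]
eef_rot: [180.0, -0.1, 174.1]
contact_force: [0.4, -0.1, -0.8]
gripper_width: 0.0006
gripper_force: 0.0
```

```bash
python3 - <<'E'
from tr import *
c=cap("wrist","w14.png");s=get_state();t=np.array(s["tcp_pos"]);print(s["time_s"],t,((t[:2]-F)@X),s["contact_force"])
g=cv2.cvtColor(c["img"],cv2.COLOR_RGB2GRAY)
for y in(.138,.115,.06,-.06,-.115,-.138):
    b=F+y*Y
    pr=[proj(c,[[*(b-q*X),z]])[0].round(1).tolist() for q,z in((0,.0),(0,.006),(0,.052),(-.012,.052),(.01,.052))]
    u=int(pr[2][0]);r=int(pr[2][1])
    print(y,pr)
    if 0<=u<560: print("   col",u,"rows",max(r-40,0),g[max(r-40,0):min(r+40,420),u].tolist())
E
```

```text
34.5 [ 0.53304813 -0.28106044  0.0319129 ] -0.052208975275034215 [-0.09681026 -0.62705381  0.19654611]
0.138 [[458.9, 312.6], [463.4, 317.5], [506.4, 364.5], [501.3, 380.3], [510.8, 350.6]]
   col 506 rows 324 [77, 76, 75, 76, 75, 75, 75, 74, 76, 75, 76, 75, 75, 76, 74, 75, 77, 75, 76, 75, 76, 75, 77, 77, 75, 76, 75, 75, 75, 75, 76, 76, 74, 75, 76, 74, 60, 31, 25, 23, 27, 21, 19, 22, 21, 23, 22, 21, 18, 22, 23, 22, 21, 24, 23, 23, 24, 23, 24, 22, 24, 27, 25, 26, 29, 24, 26, 29, 33, 37, 39, 42, 45, 50, 51, 48, 50, 48, 50, 48]
0.115 [[428.6, 313.1], [432.4, 318.1], [469.0, 365.9], [464.6, 381.8], [472.7, 351.9]]
   col 469 rows 325 [97, 95, 96, 96, 96, 96, 95, 98, 97, 96, 95, 96, 95, 94, 93, 93, 95, 95, 95, 94, 95, 93, 96, 96, 97, 97, 95, 98, 96, 96, 96, 96, 94, 94, 96, 95, 85, 52, 30, 24, 25, 25, 27, 23, 26, 26, 29, 26, 23, 26, 26, 23, 26, 24, 25, 26, 23, 21, 22, 25, 20, 22, 25, 21, 20, 22, 20, 20, 20, 25, 26, 28, 28, 25, 27, 31, 29, 28, 26, 28]
0.06 [[354.3, 313.9], [356.3, 319.0], [375.5, 368.1], [373.1, 384.2], [377.4, 354.0]]
   col 375 rows 328 [30, 32, 29, 30, 29, 31, 31, 29, 29
[... 904 characters left out ...]
110, 108, 111, 111, 112, 112, 112, 112, 112, 112, 111, 111, 106, 107, 111, 111, 112, 117, 146, 175, 135, 56, 24, 23, 21, 23, 21, 24, 25, 23, 21, 21, 25, 19, 23, 20, 24, 21, 23, 24, 24, 23, 24, 23, 25, 22, 25, 22, 21, 25, 26, 39, 42, 41, 44, 46, 50, 69, 102, 108, 109, 107, 108]
-0.138 [[85.0, 311.6], [80.2, 316.5], [34.9, 362.9], [40.2, 378.7], [30.3, 349.1]]
   col 34 rows 322 [76, 77, 75, 76, 76, 74, 77, 75, 75, 76, 76, 75, 74, 75, 74, 76, 76, 76, 77, 75, 75, 74, 77, 76, 75, 74, 75, 75, 74, 75, 74, 75, 76, 76, 75, 76, 75, 65, 40, 26, 25, 22, 25, 20, 20, 23, 23, 25, 24, 23, 18, 22, 19, 21, 20, 20, 16, 21, 23, 20, 23, 21, 22, 22, 21, 25, 25, 24, 35, 45, 47, 46, 43, 45, 49, 50, 49, 52, 51, 49]
```

```bash
python3 - <<'E'
from tr import *
c=cap("wrist");g=cv2.cvtColor(c["img"],cv2.COLOR_RGB2GRAY)
for y in(.138,.12,.1,.08,-.08,-.1,-.12,-.138):
    b=F+y*Y
    pr=[proj(c,[[*(b-q*X),z]])[0].round(1).tolist() for q,z in((0,.0),(0.01,0),(0,.006),(.01,.006))]
    u=int(round(pr[0][0]));print(y,pr,"col",u,"rows285:",g[285:332,u].tolist())
E
```

```text
0.138 [[458.8, 312.2], [461.5, 300.5], [463.3, 317.1], [466.1, 305.1]] col 459 rows285: [120, 120, 120, 119, 121, 119, 119, 120, 118, 115, 92, 50, 47, 52, 58, 63, 71, 81, 85, 92, 96, 93, 98, 99, 99, 105, 106, 103, 104, 105, 106, 107, 105, 103, 98, 95, 89, 83, 94, 94, 94, 95, 94, 93, 95, 97, 97]
0.12 [[435.2, 312.6], [437.5, 300.8], [439.1, 317.5], [441.6, 305.5]] col 435 rows285: [121, 120, 121, 122, 121, 122, 120, 119, 120, 119, 101, 66, 47, 49, 50, 50, 55, 75, 83, 88, 96, 94, 94, 100, 98, 101, 106, 106, 101, 105, 106, 105, 105, 103, 101, 94, 77, 64, 82, 95, 96, 97, 97, 98, 98, 96, 99]
0.1 [[408.5, 313.0], [410.5, 301.2], [411.9, 317.9], [413.9, 305.9]] col 408 rows285: [122, 122, 121, 120, 121, 122, 123, 122, 113, 98, 83, 66, 47, 47, 51, 51, 53, 54, 56, 56, 63, 66, 69, 77, 78, 83, 91, 72, 61, 61, 63, 60, 60, 63, 59, 57, 56, 54, 62, 92, 95, 96, 95, 95, 94, 94, 94]
0.08 [[381.6, 313.3], [383.1, 301.4], [384.2, 318.3], [385.9, 306.2]] col 382 rows285: [29, 28, 27, 30, 31, 30, 29, 29, 30, 37, 45, 48, 48, 47, 48, 49, 53, 53, 51, 54, 54, 53, 51, 50, 52, 52, 53, 52, 53, 53, 52, 51, 51, 50
[... 547 characters left out ...]
04, 108, 107, 108, 106, 105, 101, 99, 92, 90, 93, 107, 111, 110, 109, 110, 110, 111, 109]
-0.12 [[108.7, 311.7], [106.3, 299.9], [104.5, 316.6], [102.0, 304.6]] col 109 rows285: [208, 208, 208, 209, 208, 207, 208, 207, 208, 205, 167, 78, 48, 49, 57, 64, 73, 79, 82, 80, 64, 76, 97, 98, 100, 107, 107, 106, 108, 108, 106, 108, 105, 105, 100, 94, 90, 86, 102, 109, 108, 109, 110, 109, 110, 110, 108]
-0.138 [[85.3, 311.2], [82.5, 299.4], [80.5, 316.0], [77.6, 304.1]] col 85 rows285: [210, 210, 209, 209, 210, 208, 209, 210, 208, 194, 140, 63, 46, 52, 57, 67, 77, 81, 84, 90, 93, 95, 99, 98, 104, 108, 103, 104, 108, 107, 108, 105, 103, 101, 98, 92, 89, 94, 107, 110, 109, 111, 110, 110, 109, 108, 108]
```

>>> {"op": "send_rows", "data": {"moves": [{"slide": [-0.01, 0, 0], "turn": 0, "gripper": 0}, {"slide": [-0.02, 0, 0], "turn": 0, "gripper": 0}, {"slide": [-0.03, 0, 0], "turn": 0, "gripper": 0}, {"slide": [-0.04, 0, 0], "turn": 0, "gripper": 0}, {"slide": [-0.05, 0, 0], "turn": 0, "gripper": 0}]}}

```text
time_s: 34.97
tcp_pos: [0.5411, -0.2819, 0.0323]
eef_rot: [180.0, 0.0, 174.1]
contact_force: [0.3, 0.2, 0.3]
gripper_width: 0.0006
gripper_force: 0.0
```

>>> {"op": "send_rows", "data": {"moves": [{"slide": [-0.007, 0, 0], "turn": 0, "gripper": 0}, {"slide": [-0.014, 0, 0], "turn": 0, "gripper": 0}, {"slide": [-0.02, 0, 0], "turn": 0, "gripper": 0}, {"slide": [-0.026, 0, 0], "turn": 0, "gripper": 0}, {"slide": [-0.026, 0, 0], "turn": 0, "gripper": 0}]}}

```text
time_s: 35.38
tcp_pos: [0.5451, -0.2823, 0.0321]
eef_rot: [-180.0, 0.0, 174.1]
contact_force: [-0.5, 0.4, -0.1]
gripper_width: 0.0004
gripper_force: 0.0
```

>>> {"op": "send_rows", "data": {"moves": [{"slide": [-0.007, 0, 0], "turn": 0, "gripper": 0}, {"slide": [-0.014, 0, 0], "turn": 0, "gripper": 0}, {"slide": [-0.014, 0, 0], "turn": 0, "gripper": 0}, {"slide": [-0.014, 0, 0], "turn": 0, "gripper": 0}, {"slide": [-0.014, 0, 0], "turn": 0, "gripper": 0}]}}

```text
time_s: 35.8
tcp_pos: [0.547, -0.2825, 0.0322]
eef_rot: [180.0, -0.0, 174.1]
contact_force: [-0.1, -0.3, -0.3]
gripper_width: 0.0003
gripper_force: 0.0
```

>>> {"op": "send_rows", "data": {"moves": [{"slide": [-0.007, 0, 0], "turn": 0, "gripper": 0}, {"slide": [-0.014, 0, 0], "turn": 0, "gripper": 0}, {"slide": [-0.02, 0, 0], "turn": 0, "gripper": 0}, {"slide": [-0.02, 0, 0], "turn": 0, "gripper": 0}, {"slide": [-0.02, 0, 0], "turn": 0, "gripper": 0}]}}

```text
time_s: 36.22
tcp_pos: [0.55, -0.2828, 0.0321]
eef_rot: [180.0, -0.0, 174.1]
contact_force: [-0.4, 0.1, -0.1]
gripper_width: 0.0003
gripper_force: 0.0
```

>>> {"op": "send_rows", "data": {"moves": [{"slide": [-0.007, 0, 0], "turn": 0, "gripper": 0}, {"slide": [-0.014, 0, 0], "turn": 0, "gripper": 0}, {"slide": [-0.014, 0, 0], "turn": 0, "gripper": 0}, {"slide": [-0.014, 0, 0], "turn": 0, "gripper": 0}, {"slide": [-0.014, 0, 0], "turn": 0, "gripper": 0}]}}

```text
time_s: 36.63
tcp_pos: [0.552, -0.283, 0.0321]
eef_rot: [-180.0, -0.0, 174.1]
contact_force: [-0.4, -1.8, -0.0]
gripper_width: 0.0003
gripper_force: 0.0
```

>>> {"op": "send_rows", "data": {"moves": [{"slide": [-0.007, 0, 0], "turn": 0, "gripper": 0}, {"slide": [-0.014, 0, 0], "turn": 0, "gripper": 0}, {"slide": [-0.014, 0, 0], "turn": 0, "gripper": 0}, {"slide": [-0.014, 0, 0], "turn": 0, "gripper": 0}, {"slide": [-0.014, 0, 0], "turn": 0, "gripper": 0}]}}

```text
time_s: 37.05
tcp_pos: [0.5541, -0.2832, 0.0321]
eef_rot: [180.0, -0.0, 174.1]
contact_force: [0.5, -0.0, -0.1]
gripper_width: 0.0002
gripper_force: 0.0
```

>>> {"op": "send_rows", "data": {"moves": [{"slide": [-0.007, 0, 0], "turn": 0, "gripper": 0}, {"slide": [-0.014, 0, 0], "turn": 0, "gripper": 0}, {"slide": [-0.02, 0, 0], "turn": 0, "gripper": 0}, {"slide": [-0.02, 0, 0], "turn": 0, "gripper": 0}, {"slide": [-0.02, 0, 0], "turn": 0, "gripper": 0}]}}

```text
time_s: 37.47
tcp_pos: [0.5572, -0.2836, 0.0321]
eef_rot: [-180.0, -0.0, 174.1]
contact_force: [-0.9, -0.4, -0.1]
gripper_width: 0.0002
gripper_force: 0.0
```

>>> {"op": "send_rows", "data": {"moves": [{"slide": [-0.007, 0, 0], "turn": 0, "gripper": 0}, {"slide": [-0.014, 0, 0], "turn": 0, "gripper": 0}, {"slide": [-0.014, 0, 0], "turn": 0, "gripper": 0}, {"slide": [-0.014, 0, 0], "turn": 0, "gripper": 0}, {"slide": [-0.014, 0, 0], "turn": 0, "gripper": 0}]}}

```text
time_s: 37.88
tcp_pos: [0.5592, -0.2838, 0.0321]
eef_rot: [180.0, -0.0, 174.1]
contact_force: [0.8, 1.0, 0.0]
gripper_width: 0.0006
gripper_force: 0.0
```

>>> {"op": "send_rows", "data": {"moves": [{"slide": [-0.007, 0, 0], "turn": 0, "gripper": 0}, {"slide": [-0.014, 0, 0], "turn": 0, "gripper": 0}, {"slide": [-0.02, 0, 0], "turn": 0, "gripper": 0}, {"slide": [-0.02, 0, 0], "turn": 0, "gripper": 0}, {"slide": [-0.02, 0, 0], "turn": 0, "gripper": 0}]}}

```text
time_s: 38.3
tcp_pos: [0.5615, -0.284, 0.0319]
eef_rot: [180.0, -0.1, 174.1]
contact_force: [-3.6, 0.9, 0.5]
gripper_width: 0.0006
gripper_force: 0.0
```

>>> {"op": "send_rows", "data": {"moves": [{"slide": [-0.007, 0, 0], "turn": 0, "gripper": 0}, {"slide": [-0.014, 0, 0], "turn": 0, "gripper": 0}, {"slide": [-0.014, 0, 0], "turn": 0, "gripper": 0}, {"slide": [-0.014, 0, 0], "turn": 0, "gripper": 0}, {"slide": [-0.014, 0, 0], "turn": 0, "gripper": 0}]}}

```text
time_s: 38.72
tcp_pos: [0.5613, -0.2839, 0.0314]
eef_rot: [179.9, -0.3, 174.0]
contact_force: [-9.9, 1.6, 3.9]
gripper_width: 0.0009
gripper_force: 0.0
```

```bash
python3 - <<'E'
from tr import *
for i in range(3):
    c=cap("top");s=get_state();print(np.round(s["contact_force"],1),np.round(s["moment"],2),np.round(s["tcp_pos"],4))
im=c["img"]
for y in(.09,-.05):
    b=F+y*Y;u=proj(c,[[*b,.155]])[0];c0=int(round(u[0]));r0=int(u[1])-3
    print(r0,[tuple(int(v) for v in im[r,c0]) for r in range(r0,r0+13)])
E
```

```text
[-9.5  2.4  2.7] [ 0.29  2.51 -0.38] [ 0.5613 -0.2839  0.0314]
[-9.2  1.5  3.1] [ 0.35  2.52 -0.4 ] [ 0.5613 -0.2839  0.0314]
[-9.4  0.9  3.4] [ 0.32  2.55 -0.38] [ 0.5613 -0.2839  0.0314]
199 [(85, 72, 60), (81, 69, 58), (79, 66, 54), (79, 66, 55), (78, 64, 53), (78, 64, 53), (78, 65, 52), (77, 63, 51), (76, 62, 50), (74, 61, 49), (73, 59, 48), (68, 56, 45), (64, 51, 43)]
206 [(66, 63, 63), (67, 65, 65), (73, 71, 71), (74, 73, 72), (70, 68, 68), (68, 66, 66), (68, 65, 65), (68, 64, 63), (75, 67, 64), (86, 75, 66), (96, 82, 70), (98, 82, 68), (89, 74, 62)]
```

>>> {"op": "send_rows", "data": {"moves": [{"slide": [0.03, 0, 0], "turn": 0, "gripper": 0}, {"slide": [0.12, 0, 0], "turn": 0, "gripper": 0}, {"slide": [0.3, 0, 0], "turn": 0, "gripper": 0}, {"slide": [0.45, 0, 0], "turn": 0, "gripper": 0}, {"slide": [0.53, 0, 0], "turn": 0, "gripper": 0}]}}

```text
time_s: 39.28
tcp_pos: [0.4833, -0.2759, 0.0322]
eef_rot: [180.0, 0.0, 174.1]
contact_force: [-0.4, 0.6, -0.1]
gripper_width: 0.0
gripper_force: 0.0
```

```bash
python3 - <<'E'
from tr import *
cap("wrist");c=cap("wrist","w15.png");s=get_state();t=np.array(s["tcp_pos"]);print(s["time_s"],t,((t[:2]-F)@X),np.round(s["contact_force"],1),np.round(s["moment"],2))
g=cv2.cvtColor(c["img"],cv2.COLOR_RGB2GRAY)
for y in(.138,.10,.06,-.06,-.10,-.138):
    b=F+y*Y
    pr=[proj(c,[[*(b-q*X),z]])[0].round(1).tolist() for q,z in((0,.0),(0.01,0),(0,.006),(0,.052),(.01,.052),(-.012,.052))]
    u=int(round(pr[0][0]));r=int(pr[0][1])-25
    print(y,pr,"\n  col",u,"rows",r,g[r:r+100,u].tolist())
E
```

```text
39.3833 [ 0.48407095 -0.27605703  0.03263506] -0.10144085888531056 [ 0.7 -0.3  1.1] [-0.05 -0.12  0.02]
0.138 [[445.7, 366.7], [448.1, 356.7], [449.5, 372.4], [485.0, 426.0], [488.8, 414.8], [480.5, 438.9]] 
  col 446 rows 341 [117, 117, 116, 117, 117, 118, 117, 117, 116, 116, 117, 116, 116, 116, 116, 106, 84, 69, 70, 83, 101, 88, 50, 27, 24, 23, 20, 26, 19, 21, 22, 25, 21, 24, 23, 23, 23, 21, 19, 21, 24, 20, 25, 23, 22, 17, 22, 25, 25, 20, 24, 21, 20, 21, 25, 29, 27, 28, 29, 30, 28, 30, 28, 29, 29, 24, 29, 28, 29, 27, 30, 27, 27, 27, 26, 27, 27, 25, 28]
0.1 [[398.9, 367.9], [400.7, 357.8], [401.7, 373.7], [428.0, 428.7], [430.8, 417.4], [424.7, 441.7]] 
  col 399 rows 342 [30, 32, 31, 31, 36, 59, 66, 68, 70, 66, 68, 67, 68, 68, 70, 68, 68, 68, 68, 68, 67, 57, 41, 25, 21, 22, 26, 24, 23, 20, 24, 25, 25, 20, 20, 23, 21, 24, 23, 22, 22, 20, 22, 18, 21, 19, 22, 25, 21, 23, 23, 24, 22, 19, 26, 23, 29, 27, 31, 32, 29, 29, 30, 28, 30, 29, 30, 29, 28, 28, 26, 27, 31, 28, 27, 30, 31, 28]
0.06 [[348.6, 368.6], [349.6, 358.5], [350.2, 374.6], [365.9, 430.5], [367.6, 419.2], [363.9, 443.6]] 
  
[... 953 characters left out ...]
9, 69, 70, 69, 68, 67, 55, 33, 25, 24, 26, 25, 20, 25, 21, 20, 18, 17, 23, 23, 23, 21, 21, 18, 21, 18, 20, 23, 18, 20, 20, 23, 17, 23, 22, 20, 20, 24, 31, 28, 44, 82, 93, 93, 93, 94, 95, 94, 93, 94, 94, 94, 93, 96, 96, 97, 95, 97, 98, 98, 97, 97, 99]
-0.138 [[98.8, 365.9], [96.3, 355.9], [94.8, 371.6], [57.4, 424.7], [53.4, 413.5], [62.0, 437.6]] 
  col 99 rows 340 [207, 207, 208, 208, 206, 206, 206, 207, 206, 206, 188, 129, 76, 67, 67, 67, 67, 69, 68, 69, 67, 66, 47, 29, 20, 24, 24, 26, 23, 24, 22, 22, 22, 22, 21, 24, 21, 23, 23, 24, 17, 23, 24, 17, 20, 22, 22, 23, 21, 16, 21, 19, 17, 24, 28, 29, 23, 28, 29, 43, 76, 92, 92, 94, 94, 93, 94, 94, 94, 94, 95, 95, 93, 93, 94, 93, 95, 95, 96, 95]
```

>>> {"op": "send_rows", "data": {"moves": [{"slide": [0, 0, -0.25], "turn": 0, "gripper": 0}, {"slide": [0, 0, -0.5], "turn": 0, "gripper": 0}, {"slide": [0, 0, -0.75], "turn": 0, "gripper": 0}, {"slide": [0, 0, -1], "turn": 0, "gripper": 0}, {"slide": [0, 0, -1], "turn": 0, "gripper": 0}]}}

```text
time_s: 39.8
tcp_pos: [0.4906, -0.2781, 0.1911]
eef_rot: [-179.8, 0.8, 174.2]
contact_force: [2.1, -1.4, 1.0]
gripper_width: 0.0007
gripper_force: 0.0
```

>>> {"op": "send_rows", "data": {"moves": [{"slide": [-0.1, 0, -0.2], "turn": 0, "gripper": 0}, {"slide": [-0.3, 0, -0.27], "turn": 0, "gripper": 0}, {"slide": [-0.55, 0, -0.27], "turn": 0, "gripper": 0}, {"slide": [-0.8, 0, -0.27], "turn": 0, "gripper": 0}, {"slide": [-0.87, 0, -0.27], "turn": 0, "gripper": 0}]}}

```text
time_s: 40.22
tcp_pos: [0.6204, -0.29, 0.2222]
eef_rot: [-179.9, 0.1, 174.2]
contact_force: [-0.1, -0.6, -1.5]
gripper_width: 0.0003
gripper_force: 0.0
```

```bash
python3 - <<'E'
from tr import *
cap("wrist");cap("wrist");c=cap("wrist","w16.png");s=get_state();t=np.array(s["tcp_pos"]);print(s["time_s"],t,((t[:2]-F)@X),c["origin"],((np.array(c["origin"])[:2]-F)@X))
for y in(.10,.06,0,-.06,-.10):
    b=F+y*Y
    pr=[proj(c,[[*(b-q*X),z]])[0].round(1).tolist() for q,z in((0,.155),(0,.052),(.01,.052),(-.012,.052),(0,.0))]
    u=int(round(pr[1][0]));r=int(pr[1][1])-25
    print(y,pr,"\n  col",u,"rows",r,[tuple(int(v) for v in q) for q in c["img"][r:r+50,u]])
E
```

```text
40.3667 [ 0.6162587  -0.28949042  0.22153804] 0.031426925013743424 [ 0.536841   -0.28157202  0.37979032] -0.04838341403243169
0.1 [[405.1, 188.7], [367.2, 168.0], [368.0, 158.6], [366.2, 179.2], [355.5, 161.7]] 
  col 367 rows 143 [(225, 204, 182), (226, 206, 182), (225, 204, 180), (225, 204, 179), (225, 204, 180), (225, 205, 181), (224, 204, 180), (225, 205, 181), (224, 204, 179), (224, 205, 181), (224, 203, 179), (222, 202, 179), (193, 173, 153), (144, 130, 115), (137, 123, 109), (161, 144, 128), (207, 185, 163), (221, 199, 176), (220, 197, 177), (193, 173, 156), (131, 122, 112), (120, 114, 104), (121, 115, 105), (122, 118, 106), (140, 135, 122), (211, 204, 186), (231, 227, 211), (237, 233, 220), (237, 232, 219), (237, 233, 220), (236, 232, 218), (237, 231, 219), (236, 231, 218), (234, 230, 215), (229, 224, 208), (219, 211, 196), (238, 234, 225), (229, 224, 216), (162, 157, 147), (146, 141, 133), (149, 143, 136), (153, 147, 138), (148, 143, 135), (146, 139, 131), (142, 132, 124), (128, 101, 94), (129, 57, 49), (173, 54, 45), (198, 81, 66), (186, 140, 112)]
0.06 [[352.2, 188.3], [32
[... 3067 characters left out ...]
201, 177), (221, 201, 178), (221, 198, 176), (221, 199, 176), (220, 198, 175), (221, 198, 175), (221, 199, 175), (220, 198, 175), (220, 197, 175), (213, 191, 169), (139, 130, 117), (121, 117, 104), (123, 117, 106), (125, 119, 106), (133, 127, 114), (180, 172, 157), (229, 224, 207), (240, 236, 223), (240, 236, 222), (239, 235, 221), (239, 235, 221), (237, 232, 219), (236, 232, 218), (236, 231, 216), (232, 226, 211), (196, 190, 173), (144, 137, 127), (148, 141, 133), (150, 144, 135), (150, 145, 135), (151, 145, 136), (153, 145, 138), (150, 144, 135), (149, 144, 134), (147, 141, 132), (137, 124, 115), (117, 68, 60), (158, 62, 51), (206, 70, 55), (200, 117, 93), (208, 179, 143), (232, 216, 170)]
```

```bash
python3 - <<'E'
from tr import *
c=cv2.imread("pics/s13.png")[:,:,::-1]; cc=cap("scene")
hsv=cv2.cvtColor(np.ascontiguousarray(cc["img"]),cv2.COLOR_RGB2HSV)
hs=cv2.cvtColor(np.ascontiguousarray(c),cv2.COLOR_RGB2HSV)
for nm,h in(("s13",hs),("now",hsv)):
    m=cv2.inRange(h,(0,90,25),(14,255,200))
    k,l,st,ce=cv2.connectedComponentsWithStats(m[60:230,230:400])
    print(nm,[(st[i]+[230,60,0,0,0]).tolist() for i in range(1,k) if st[i,4]>12])
for n,x,y in(("A",.072,.098),("B",.072,.023),("C",.08,-.055)):
    for z in(.012,.05,.07):
        print(n,z,[proj(cc,[[*(F+(x+i)*X+(y+j)*Y),z]])[0].round().tolist() for i,j in((-.02,-.02),(-.02,.02),(.02,.02))])
print("header",[proj(cc,[[*(F+y*Y),.143]])[0].round().tolist() for y in(.13,.1,0,-.05,-.13)],"panel top",[proj(cc,[[*(F+y*Y),.052]])[0].round().tolist() for y in(.13,.1,0,-.05,-.13)])
for e in optics.look_for("scene","bottle_a"):print(round(e["p"],2),np.round(e["location"],3),proj(cc,e["location"]).round())
E
```

```text
s13 [[302, 99, 57, 46, 175], [311, 143, 5, 6, 13], [230, 177, 3, 6, 15]]
now [[302, 88, 69, 61, 261], [230, 177, 3, 7, 16]]
A 0.012 [[303.0, 157.0], [293.0, 165.0], [283.0, 158.0]]
A 0.05 [[303.0, 148.0], [293.0, 155.0], [283.0, 148.0]]
A 0.07 [[303.0, 142.0], [294.0, 150.0], [283.0, 143.0]]
B 0.012 [[319.0, 143.0], [311.0, 150.0], [300.0, 144.0]]
B 0.05 [[320.0, 133.0], [311.0, 141.0], [300.0, 134.0]]
B 0.07 [[321.0, 128.0], [311.0, 136.0], [300.0, 129.0]]
C 0.012 [[334.0, 128.0], [326.0, 135.0], [315.0, 128.0]]
C 0.05 [[335.0, 118.0], [326.0, 125.0], [316.0, 119.0]]
C 0.07 [[336.0, 113.0], [327.0, 120.0], [316.0, 114.0]]
header [[306.0, 143.0], [314.0, 137.0], [338.0, 117.0], [349.0, 107.0], [367.0, 93.0]] panel top [[305.0, 167.0], [312.0, 161.0], [335.0, 141.0], [346.0, 132.0], [363.0, 117.0]]
0.77 [0.382 0.349 0.039] [[251. 361.]]
0.63 [ 0.634 -0.348  0.025] [[331. 129.]]
0.62 [ 0.64  -0.264  0.039] [[313. 142.]]
```

>>> {"op": "send_rows", "data": {"moves": [{"slide": [0.25, 0, 0], "turn": 0, "gripper": 0}, {"slide": [0.5, 0, 0], "turn": 0, "gripper": 0}, {"slide": [0.75, 0, 0], "turn": -0.07, "gripper": 0}, {"slide": [1, 0, 0], "turn": -0.14, "gripper": 0}, {"slide": [1, 0, 0], "turn": -0.2, "gripper": 0}]}}

```text
time_s: 40.88
tcp_pos: [0.459, -0.2733, 0.2238]
eef_rot: [179.9, 0.0, -167.6]
contact_force: [-0.1, 0.6, -0.6]
gripper_width: 0.0005
gripper_force: 0.0
```

>>> {"op": "send_rows", "data": {"moves": [{"slide": [0, 0, 0], "turn": -0.38, "gripper": 0}, {"slide": [0, 0, 0], "turn": -0.38, "gripper": 0}, {"slide": [0, 0, 0], "turn": -0.38, "gripper": 0}, {"slide": [0, 0, 0], "turn": -0.38, "gripper": 0}, {"slide": [0, 0, 0], "turn": -0.38, "gripper": 0}]}}

```text
time_s: 41.3
tcp_pos: [0.465, -0.2742, 0.2236]
eef_rot: [-179.9, 0.1, -133.3]
contact_force: [-0.8, 0.1, -0.5]
gripper_width: 0.0004
gripper_force: 0.0
```

>>> {"op": "send_rows", "data": {"moves": [{"slide": [0, 0, 0], "turn": -0.38, "gripper": 0}, {"slide": [0, 0, 0], "turn": -0.38, "gripper": 0}, {"slide": [0, 0, 0], "turn": -0.38, "gripper": 0}, {"slide": [0, 0, 0], "turn": -0.38, "gripper": 0}, {"slide": [0, 0, 0], "turn": -0.38, "gripper": 0}]}}

```text
time_s: 41.72
tcp_pos: [0.465, -0.2742, 0.2235]
eef_rot: [-179.9, -0.0, -99.1]
contact_force: [0.3, 0.1, -0.5]
gripper_width: 0.0008
gripper_force: 0.0
```

>>> {"op": "send_rows", "data": {"moves": [{"slide": [0, 0, 0], "turn": -0.38, "gripper": 0}, {"slide": [0, 0, 0], "turn": -0.38, "gripper": 0}, {"slide": [0, 0, 0], "turn": -0.38, "gripper": 0}, {"slide": [0, 0, 0], "turn": -0.38, "gripper": 0}, {"slide": [0, 0, 0], "turn": -0.38, "gripper": 0}]}}

```text
time_s: 42.13
tcp_pos: [0.465, -0.2742, 0.2235]
eef_rot: [-179.9, -0.1, -64.9]
contact_force: [-0.0, 0.7, 0.2]
gripper_width: 0.0008
gripper_force: 0.0
```

>>> {"op": "send_rows", "data": {"moves": [{"slide": [0, 0, 0], "turn": -0.38, "gripper": 0}, {"slide": [0, 0, 0], "turn": -0.38, "gripper": 0}, {"slide": [0, 0, 0], "turn": -0.38, "gripper": 0}, {"slide": [0, 0, 0], "turn": -0.38, "gripper": 0}, {"slide": [0, 0, 0], "turn": -0.38, "gripper": 0}]}}

```text
time_s: 42.55
tcp_pos: [0.465, -0.2742, 0.2235]
eef_rot: [-180.0, -0.1, -30.7]
contact_force: [-0.0, 0.2, -0.3]
gripper_width: 0.0006
gripper_force: 0.0
```

>>> {"op": "send_rows", "data": {"moves": [{"slide": [0, 0, 0], "turn": -0.28, "gripper": 0}, {"slide": [0, 0, 0], "turn": -0.28, "gripper": 0}, {"slide": [0, 0, 0], "turn": -0.28, "gripper": 0}, {"slide": [0, 0, 0], "turn": -0.28, "gripper": 0}, {"slide": [-0.15, 0, 0.3], "turn": -0.28, "gripper": 0}]}}

```text
time_s: 42.97
tcp_pos: [0.4552, -0.267, 0.1919]
eef_rot: [179.8, -0.8, -5.5]
contact_force: [3.4, -0.4, 0.8]
gripper_width: 0.0
gripper_force: 0.0
```

```bash
python3 - <<'E'
from tr import *
c=cap("wrist","w17.png");s=get_state();t=np.array(s["tcp_pos"]);print(s["time_s"],t,s["eef_rot"],((t[:2]-F)@X),c["origin"],((np.array(c["origin"])[:2]-F)@X),np.round(s["joints"]))
E
```

```text
43.0167 [ 0.44279629 -0.26216105  0.17911821] [-179.83460444    0.34742802   -5.94631246] -0.14394193556813717 [ 0.5349705  -0.27441805  0.35143685] -0.05099145321378779 [ -9.   8. -23.  -0. -60.  93.]
```

>>> {"op": "send_rows", "data": {"moves": [{"slide": [0, 0, 0.2], "turn": 0, "gripper": 0}, {"slide": [0, 0, 0.4], "turn": 0, "gripper": 0}, {"slide": [0, 0, 0.6], "turn": 0, "gripper": 0}, {"slide": [0, 0, 0.75], "turn": 0, "gripper": 0}, {"slide": [0, 0, 0.8], "turn": 0, "gripper": 0}]}}

```text
time_s: 43.43
tcp_pos: [0.4472, -0.2641, 0.0631]
eef_rot: [-180.0, 0.2, -5.9]
contact_force: [-0.6, 1.1, -0.0]
gripper_width: 0.0
gripper_force: 0.0
```

```bash
python3 - <<'E'
from tr import *
cap("wrist");c=cap("wrist","w18.png");s=get_state();t=np.array(s["tcp_pos"]);print(s["time_s"],t,((t[:2]-F)@X),c["origin"],((np.array(c["origin"])[:2]-F)@X))
hsv=cv2.cvtColor(c["img"],cv2.COLOR_RGB2HSV)
for nm,lo,hi in(("blue",(100,120,15),(130,255,255)),("amber",(0,110,15),(16,255,255))):
    k,l,st,ce=cv2.connectedComponentsWithStats(cv2.inRange(hsv,lo,hi))
    for i in range(1,k):
        if st[i,4]>120: print(nm,st[i])
for n,x,y in(("A",.072,.098),("B",.072,.023),("C",.08,-.055)):
    print(n,[proj(c,[[*(F+(x-.02)*X+(y+j)*Y),z]])[0].round().tolist() for z in(.012,.05,.08) for j in(-.02,.02)])
print("header",proj(c,[[*F,.143]]).round(),"panel",proj(c,[[*F,.052]]).round())
for e in optics.look_for("wrist","bottle_a"):print(round(e["p"],2),np.round(e["location"],3),proj(c,e["location"]).round())
E
```

```text
43.5333 [ 0.44872924 -0.26449073  0.0649743 ] -0.13779796276779843 [ 0.52991348 -0.27307174  0.22139689] -0.056161507571099445
A [[163.0, -73.0], [96.0, -69.0], [136.0, -118.0], [54.0, -111.0], [104.0, -169.0], [9.0, -154.0]]
B [[294.0, -75.0], [224.0, -75.0], [298.0, -122.0], [210.0, -122.0], [303.0, -178.0], [195.0, -176.0]]
C [[429.0, -86.0], [361.0, -89.0], [465.0, -132.0], [381.0, -139.0], [504.0, -181.0], [404.0, -195.0]]
header [[ 337. -157.]] panel [[303.  -1.]]
```

```bash
python3 -c "
from plant import order
print(order.close_job())"
```

```text
the job is handed in; nothing more can be done
None
```

I handed the job in at about 43.5 s with both toppled bottles stood on the tray beside the third and the tray about 1–2 mm from home by the camera (limit 5 mm). No verdict came back. After the push I saw the other two bottles standing, but the cabinet wall hid bottle_a, so I could not confirm it is still upright.

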